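Put a medicine delivery away, soonest expiry on top

ROBOT

A 6-joint arm with a two-finger parallel gripper is mounted at the origin on the work surface. World frame = base frame: x ahead of the robot, y to its left, z up, the work surface at z = 0. Lengths are in mm, angles in rad, forces in N, time in s.
With the tool pointing down it reaches from about 275 to 1000 mm from the base axis. Payload 8.4 kg.
Tool frame: the origin (TCP) lies midway between the tips of the shut fingers; the grasp point (between the pads) lies behind it (r.pinch_z is the z of the grasp point in the tool frame, in mm); z points along the fingers, y is the direction in which the jaws open and shut (so a half turn about z gives the same grasp; the last joint's range is limited). The gripper opens to 85 mm and grips with 20 to 120 N. Pads are 22 mm wide; open, the fingers measure 114 mm over their backs; the gripper's body (76 mm by 85 mm) begins 54 mm behind the grasp point. The pads swing forward as they close: fully open they stand 13 mm farther back than shut.
Start: joints at [1.279, 0.353, 1.633, -0, 1.155, -0.002], TCP at [178.599, 598.941, 231.281] pointing down, gripper open.
Joint ranges: [-2.63, 2.63], [-0.92, 2.1], [0.06, 2.66], [-1.3, 4.44], [0, 2.69], [-3.02, 3.02]. Speed limits (rad/s): [2.22, 2.22, 2.79, 3.14, 3.14, 3.14].

INTERFACE

Orientations are given as [roll, pitch, yaw] about the fixed x, y, z axes, in that order (R = Rz(yaw) Ry(pitch) Rx(roll)).
In Python, from rig import r, optics, ticket gives the robot as it stands.
- The arm moves only by the shell command python3 -m jog 'ROWS' [FORCE]. ROWS is text: rows parted by semicolons, each of 7 numbers parted by spaces: the closure in counts, from 0 (fully open) to 255 (shut), then the shift along the tool's x, y, z in mm, then the turn, a rotation vector about the tool's x, y, z in degrees. A call has 1 to 5 rows; each row shifts and turns the pose as measured when the row begins, along the tool's axes as they then stand; what a row does not reach is not made up. A row lasts 1/12 s, in which the tool goes at most 41.7 mm and 7.16 degrees, less where a joint would pass 70% of its speed; a pose out of reach is approached as far as the arm can. A call with a gripper value outside its range is refused whole. The fingers move at their own pace and stop on an object; FORCE is the grip in N (left out, the last holds). Time passes only in rows, so rows that do not move let the fingers close. It gives the time, the measured TCP pose, the force and the opening at its end, in the units of the state.
- r.sense(): the state, without advancing time (a new reading comes with each control period).
- optics.grab_frame(name): name is "scene" or "top" or "wrist"; returns the picture (384x512x3 uint8, red, green, blue); there is no depth.
- optics.camera_info(name): a dict with "fx", "fy", "cx", "cy" (pixels), "dist" ([k1, k2, p1, p2, k3] as OpenCV has them; the pictures are not rectified), "world_from_camera" (4x4, takes a point from camera to world coordinates). Camera axes: x right, y down, z forward; pixel columns grow to the right and rows downward; lengths in mm; the calibration is good to about 2 mm. A picture is of the moment at which its call begins: read the wrist's pose just before it. camera_info takes no time and is no camera call; for the wrist camera it gives the pose at the moment of the call.
- ticket.sign_off(): hands the job in, once; it reports no verdict.
The state is a dict: "clock": time; "qpos": joint angles; "qvel": joint speeds; "joint_efforts": joint torques, N m; "eef_pos": TCP position; "tcp_rot": TCP orientation; "contact_force": force on the tool from outside, world axes, zero at the start; "wrist_torque": the same for the moment, N m; "opening": opening from 0.0 (shut) to 1.0 (fully open).
Only numpy, scipy, OpenCV 4.12 (cv2) and the standard library are available. Lean on these libraries where they do the work, as an engineer would, in place of code of your own. Each camera call takes 0.05 s, during which the arm holds its last target.

TASK

Put the delivery away in the stock trays: the three blue cartons in the tray with the blue ticket and the two purple cartons in the tray with the purple ticket, each set lying flat inside its tray as one neat, square stack that runs lengthwise along the tray. The dots tell the expiry, and what expires first must be taken first: green (latest) at the bottom, yellow above it where there is one, red (soonest) on top. Set each carton down rather than dropping it, and leave the orange carton and the two bottles where they are.

Things in the scene. Friction and masses are not known exactly. Their poses are not given: they have to be found in the camera images.
- blue_green: Blue-and-white medicine carton, rigid, 112 long (own x) x 58 wide (own y) x 44 high (own z) mm, about 90 g, a round green sticker 28 mm across on the white half of its top. Starts lying flat on the counter, sticker up, its length roughly left-right. Origin: centre of its underside; the -x half is blue; either end may face either way.
- blue_yellow: Blue-and-white medicine carton, rigid, 112 long (own x) x 58 wide (own y) x 44 high (own z) mm, about 90 g, a round yellow sticker 28 mm across on the white half of its top. Starts lying flat on the counter, sticker up, its length roughly left-right. Origin: centre of its underside; the -x half is blue; either end may face either way.
- blue_red: Blue-and-white medicine carton, rigid, 112 long (own x) x 58 wide (own y) x 44 high (own z) mm, about 90 g, a round red sticker 28 mm across on the white half of its top. Starts lying flat on the counter, sticker up, its length roughly left-right. Origin: centre of its underside; the -x half is blue; either end may face either way.
- purple_green: Purple-and-white medicine carton, rigid, 96 long (own x) x 52 wide (own y) x 40 high (own z) mm, about 70 g, a round green sticker 28 mm across on the white half of its top. Starts lying flat on the counter, sticker up, its length roughly left-right. Origin: centre of its underside; the -x half is purple; either end may face either way.
- purple_red: Purple-and-white medicine carton, rigid, 96 long (own x) x 52 wide (own y) x 40 high (own z) mm, about 70 g, a round red sticker 28 mm across on the white half of its top. Starts lying flat on the counter, sticker up, its length roughly left-right. Origin: centre of its underside; the -x half is purple; either end may face either way.
- blue_tray: Shallow grey stock tray fixed to the counter, blue ticket in its sloped front rail (robot side; rail 26 mm out, 16 mm high) and on its back. For the blue cartons: inside 136 long (own x, away from the robot) x 82 mm wide (own y), 12 mm free all round. Origin: centre of its underside, floor 3 mm above it. Lips 3 mm thick reach 9 mm above the counter; back stop (+x end) 40 mm high.
- purple_tray: Shallow grey stock tray fixed to the counter, purple ticket in its sloped front rail (robot side; rail 26 mm out, 16 mm high) and on its back. For the purple cartons: inside 120 long (own x, away from the robot) x 76 mm wide (own y), 12 mm free all round. Origin: centre of its underside, floor 3 mm above it. Lips 3 mm thick reach 9 mm above the counter; back stop (+x end) 40 mm high.
- orange_carton: Orange-and-white carton without a sticker, 104 x 54 x 42 mm, about 80 g, lying loose among the others. Not part of this job: leave it where it is. Origin: centre of its underside.
- white_bottle: White plastic tablet jar, 66 mm across and 95 mm tall, with a light blue label, standing loose on the counter. Leave it. Origin: centre of its underside.
- amber_bottle: Amber glass bottle, 58 mm across and 100 mm tall, white cap and paper label, standing loose on the counter. Leave it. Origin: centre of its underside.
Not all that is in view belongs to the job. What is shaped like the blue_yellow but pink is not meant.

How it is judged (in metres and radians):
At the end, for the whole second after the job is handed in: Stacks, bottom to top: blue tray green, yellow, red; purple tray green, red. Bottom carton on the tray floor, within 18 mm of its centre; others within 15 mm of the one below; along the tray within 15 deg, level within 4 deg, at rest. Orange carton and bottles within 25 mm of their start (horizontal distance between blue_green and blue_tray below 0.018 m and z of blue_green in the frame of blue_tray between -0.001 and 0.007 m and angle between each of blue_green, blue_yellow, blue_red, purple_green, purple_red's own z axis and vertical below 0.07 rad and angle between the x axis of each of blue_green, blue_yellow, blue_red and the x axis of blue_tray, either way round below 0.26 rad and linear speed of each of blue_green, blue_yellow, blue_red, purple_green, purple_red below 0.02 m/s and angular speed of each of blue_green, blue_yellow, blue_red, purple_green, purple_red below 0.2 rad/s and horizontal distance between blue_yellow and blue_green below 0.015 m and z of blue_yellow in the frame of blue_green between 0.04 and 0.048 m and horizontal distance between blue_red and blue_yellow below 0.015 m and z of blue_red in the frame of blue_yellow between 0.04 and 0.048 m and horizontal distance between purple_green and purple_tray below 0.018 m and z of purple_green in the frame of purple_tray between -0.001 and 0.007 m and angle between the x axis of each of purple_green, purple_red and the x axis of purple_tray, either way round below 0.26 rad and horizontal distance between purple_red and purple_green below 0.015 m and z of purple_red in the frame of purple_green between 0.036 and 0.044 m and distance of each of orange_carton, white_bottle, amber_bottle from where it was at the start of the episode below 0.025 m and angle between each of orange_carton, white_bottle, amber_bottle's own z axis and vertical below 0.3 rad); the robot touches nothing.
It fails at once if the orange carton is shifted more than 25 mm or tipped (distance of orange_carton from where it was at the start of the episode above 0.025 m or angle between orange_carton's own z axis and vertical above 0.3 rad).
It fails at once if the white bottle is shifted more than 25 mm or tipped (distance of white_bottle from where it was at the start of the episode above 0.025 m or angle between white_bottle's own z axis and vertical above 0.3 rad).
It fails at once if the amber bottle is shifted more than 25 mm or tipped (distance of amber_bottle from where it was at the start of the episode above 0.025 m or angle between amber_bottle's own z axis and vertical above 0.3 rad).
It fails at once if a blue or purple carton is dropped (moves faster than 0.7 m/s out of the fingers: a free fall of about 25 mm) ((linear speed of blue_green above 0.7 m/s and contact force between blue_green and the fingers below 0.05 N) or (linear speed of blue_yellow above 0.7 m/s and contact force between blue_yellow and the fingers below 0.05 N) or (linear speed of blue_red above 0.7 m/s and contact force between blue_red and the fingers below 0.05 N) or (linear speed of purple_green above 0.7 m/s and contact force between purple_green and the fingers below 0.05 N) or (linear speed of purple_red above 0.7 m/s and contact force between purple_red and the fingers below 0.05 N)).
It also fails if it takes over 128 s, if anything falls off the work surface, if the arm or the gripper's body presses on something with over 40 N, if the wrist force passes 120 N, or if a joint passes its speed limit or range.

## Working session

There is one attempt and no reset: what is moved stays moved. The work goes in short steps, Python scripts to look and compute and a shell command to move; the robot and the scene stay as the last step left them, time stands still between calls to the robot, and variables do not carry over. Pictures are saved under pics/ and viewed, and the job is handed in when it is done.

```bash
ls; mkdir -p pics
python3 - <<'E'
from rig import r, optics, ticket
import cv2
print(r.sense(), r.pinch_z)
for n in ("scene","top"):
    im=optics.grab_frame(n); cv2.imwrite(f"pics/{n}0.png",im[:,:,::-1])
    i=optics.camera_info(n); print(n,i)
E
```

```text
pics
{'clock': 0.0, 'qpos': array([ 1.27860773e+00,  3.53642693e-01,  1.63414203e+00,  2.74192912e-05,
        1.15523265e+00, -2.45014599e-03]), 'qvel': array([-2.14115599e-04, -6.52880107e-04,  4.13071507e-05, -6.24305684e-04,
       -8.48446145e-04, -6.51816677e-04]), 'joint_efforts': array([-2.92674777e-03, -6.05267715e+01, -3.42070878e+01, -9.54729126e-05,
        9.48868110e-03,  2.79699054e-05]), 'eef_pos': array([178.44364496, 598.47177012, 230.56172701]), 'tcp_rot': array([-3.14016800e+00, -2.85604908e-05,  2.85184310e+00]), 'contact_force': array([ 0.27457404,  0.90399443, -0.74435114]), 'wrist_torque': array([0.03709605, 0.030826  , 0.01312774]), 'opening': 1.0007042614288877} -18.700000000000003
scene {'fx': 475.09167740303957, 'fy': 475.09167740303957, 'cx': 263.2009262314231, 'cy': 188.1905299508261, 'dist': array([-0.20013194,  0.        ,  0.        ,  0.        ,  0.        ]), 'world_from_camera': array([[-3.10679275e-01,  7.57724638e-01, -5.73874343e-01,
         1.32036164e+03],
       [ 9.50497446e-01,  2.51308984e-01, -1.82752287e-01,
         2.63457383e+02],
       [ 5.74386756e-03, -6.02243445e-01, -7.98291827e-01,
         1.15579373e+03],
       [ 0.00000000e+00,  0.00000000e+00,  0.00000000e+00,
         1.00000000e+00]])}
top {'fx': 460.84233320599776, 'fy': 460.84233320599776, 'cx': 255.79488173799785, 'cy': 197.32853525982964, 'dist': array([-0.17789004,  0.        ,  0.        ,  0.        ,  0.        ]), 'world_from_camera': array([[ 8.40376473e-02, -9.67080635e-01,  2.40193089e-01,
         2.14300770e+02],
       [-9.96461267e-01, -8.19508849e-02,  1.86814148e-02,
        -6.58507637e+00],
       [ 1.61760175e-03, -2.40913052e-01, -9.70545354e-01,
         1.23313999e+03],
       [ 0.00000000e+00,  0.00000000e+00,  0.00000000e+00,
         1.00000000e+00]])}
```

View pics/scene0.png

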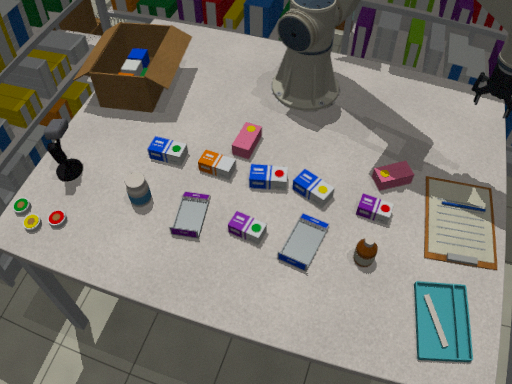

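View pics/top0.png

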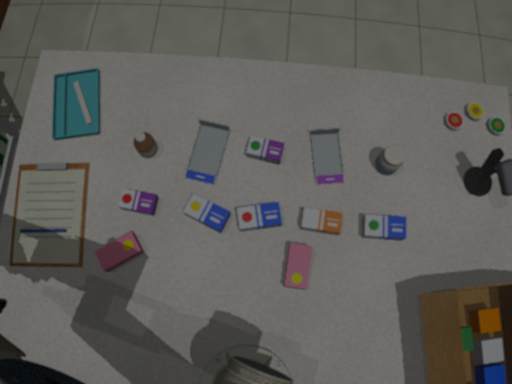

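The top view shows the blue cartons at green (385,226), yellow (207,212) and red (258,216), and the purple ones at green (264,150) and red (138,201). The blue tray is at (208,152) and the purple tray at (326,156). The yellow-sticker items at (120,250) and (297,265) are pink decoys, and the box at lower right and the disks at upper right aren't part of the job. Next I'll measure.

```bash
cat > h.py <<'E'
import numpy as np, cv2
from rig import r, optics
def ray(info,uv):
    K=np.array([[info['fx'],0,info['cx']],[0,info['fy'],info['cy']],[0,0,1]])
    p=cv2.undistortPoints(np.float64(uv).reshape(-1,1,2),K,info['dist']).reshape(-1,2)
    T=info['world_from_camera']
    d=np.c_[p,np.ones(len(p))]@T[:3,:3].T
    return T[:3,3],d
def plane(info,uv,z):
    o,d=ray(info,uv); return o+d*((z-o[2])/d[:,2])[:,None]
E
python3 - <<'E'
import cv2,numpy as np
from h import *
im=cv2.imread("pics/top0.png")
cr=im[110:280,90:420]; cv2.imwrite("pics/topcrop.png",cv2.resize(cr,None,fx=2.4,fy=2.4,interpolation=cv2.INTER_CUBIC))
hsv=cv2.cvtColor(im,cv2.COLOR_BGR2HSV); info=optics.camera_info("top")
def comps(lo,hi,name,z,amin=25):
    m=cv2.inRange(hsv,lo,hi); n,l,s,c=cv2.connectedComponentsWithStats(m)
    for k in range(1,n):
        if s[k,4]>=amin:
            cnt=cv2.findContours((l==k).astype(np.uint8),0,1)[0][0]
            rc=cv2.minAreaRect(cnt)
            print(name,s[k,4],c[k].round(1),plane(info,c[k],z)[0].round(0)[:2],np.round(rc[1],0))
comps((105,120,80),(125,255,255),"blue",44)
comps((126,70,50),(150,255,255),"purple",40)
comps((45,100,60),(80,255,255),"green",44)
comps((22,120,100),(35,255,255),"yellow",44)
comps((0,150,100),(5,255,255),"red",44)
comps((174,150,100),(180,255,255),"red",44)
comps((6,150,100),(18,255,255),"orange",42)
E
```

```text
blue 190 [200.  176.3] [554. 171.] [28.  8.]
blue 328 [270.2 213.7] [468. -25.] [22. 18.]
blue 352 [216.5 217. ] [447. 115.] [20. 21.]
blue 320 [396.3 226.5] [ 460. -364.] [21. 17.]
blue 381 [494.7 374.3] [  81. -654.] [19. 21.]
purple 249 [274.3 149.9] [647. -23.] [15. 19.]
purple 202 [329.5 178.6] [ 579. -178.] [ 8. 26.]
purple 307 [146.7 202.4] [471. 307.] [18. 20.]
green 87 [497.  124.9] [ 789. -675.] [12. 12.]
green 48 [255.1 145. ] [656.  31.] [6. 8.]
green 55 [373.5 224.7] [ 460. -301.] [7. 7.]
green 233 [466.8 338.8] [ 174. -567.] [23. 10.]
yellow 108 [475.2 109.9] [ 828. -607.] [12. 13.]
yellow 61 [195.  205.6] [472. 175.] [8. 8.]
yellow 44 [128.4 243. ] [357. 340.] [9. 5.]
yellow 86 [296.4 277.9] [ 305. -105.] [10.  9.]
red 72 [454.6 119.9] [ 788. -539.] [13. 11.]
red 36 [126.4 198.1] [477. 364.] [6. 7.]
red 44 [246.6 216.5] [455.  36.] [7. 7.]
orange 201 [332.2 221. ] [ 462. -190.] [16. 19.]
orange 427 [489.1 320.2] [ 225. -632.] [22. 19.]
```

View pics/topcrop.png

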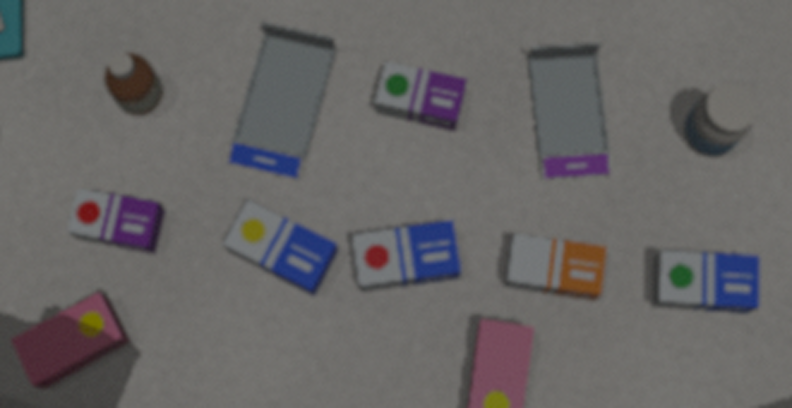

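```bash
cat >> h.py <<'E'
def to(x,y,z=None,yaw=None):
    s=r.sense(); p=s['eef_pos']; a=s['tcp_rot'][2]; from scipy.spatial.transform import Rotation as R
    Rm=R.from_euler('xyz',s['tcp_rot']).as_matrix()
    d=np.array([x,y,p[2] if z is None else z])-p
    print('t',round(s['clock'],2),'at',p.round(1),'rpy',np.degrees(s['tcp_rot']).round(1),'q',s['qpos'].round(2),'open',round(s['opening'],3),'F',s['contact_force'].round(1))
    t=Rm.T@d
    print('tool shift',t.round(1),'norm',np.linalg.norm(t).round(1))
    if yaw is not None:
        w=(yaw-np.degrees(a)+180)%360-180
        print('turn z', round(-w,1), 'rotvec',np.degrees(R.from_matrix(Rm.T@R.from_euler('xyz',[180,0,yaw],degrees=True).as_matrix()).as_rotvec()).round(2))
def snap(n,name):
    i=optics.camera_info(n); im=optics.grab_frame(n); cv2.imwrite(f'pics/{name}.png',im[:,:,::-1])
    import pickle; pickle.dump(i,open(f'pics/{name}.pkl','wb')); return i,im
E
python3 -m jog '0 -31 -22 -3 0 0 0;0 -31 -22 -3 0 0 0;0 -31 -22 -3 0 0 0;0 -31 -22 -3 0 0 0;0 -31 -22 -3 0 0 0' 40
python3 -c "from h import *;to(652,4,None,80.5)"
```

```text
clock: 0.52
eef_pos: [294.3, 448.1, 242.8]
tcp_rot: [-3.138, -0.002, 2.861]
contact_force: [1.0, -0.2, -0.6]
opening: 0.998
t 0.52 at [294.3 448.1 242.8] rpy [-1.798e+02 -1.000e-01  1.639e+02] q [ 0.99  0.21  1.81  0.    1.13 -0.3 ] open 0.998 F [ 1.  -0.2 -0.6]
tool shift [-466.7 -327.6   -0. ] norm 570.2
turn z 83.4 rotvec [-2.600e-01  3.000e-02  8.342e+01]
```

```bash
python3 -m jog '0 -31 -22 -3 0 0 0;0 -31 -22 -3 0 0 0;0 -31 -22 -3 0 0 0;0 -31 -22 -3 0 0 0;0 -31 -22 -3 0 0 0' >/dev/null
python3 -m jog '0 -31 -22 -3 0 0 0;0 -31 -22 -3 0 0 0;0 -31 -22 -3 0 0 0;0 -31 -22 -3 0 0 0;0 -31 -22 -3 0 0 0' >/dev/null
python3 -m jog '0 0 0 0 0 0 7;0 0 0 0 0 0 7;0 0 0 0 0 0 7;0 0 0 0 0 0 7;0 0 0 0 0 0 7' >/dev/null
python3 -m jog '0 0 0 0 0 0 7;0 0 0 0 0 0 7;0 0 0 0 0 0 7;0 0 0 0 0 0 7;0 0 0 0 0 0 7' 
python3 -c "from h import *;to(652,4,None,80.5);print(snap('wrist','w1')[0])"
```

```text
clock: 2.18
eef_pos: [541.8, 122.9, 269.5]
tcp_rot: [-3.131, 0.007, 1.615]
contact_force: [-0.1, -0.3, 0.1]
opening: 1.0
t 2.18 at [541.8 122.9 269.5] rpy [-179.4    0.4   92.5] q [ 0.22  0.22  1.73 -0.01  1.2   0.18] open 1.0 F [-0.1 -0.3  0.1]
tool shift [-123.6  104.9   -0.2] norm 162.1
turn z 12.0 rotvec [-0.53  0.47 12.  ]
{'fx': 334.5308855799363, 'fy': 334.5308855799363, 'cx': 258.9541504143306, 'cy': 195.3609463171175, 'dist': array([-0.02774053,  0.        ,  0.        ,  0.        ,  0.        ]), 'world_from_camera': array([[ 9.99018812e-01,  4.41885172e-02,  2.96464899e-03,
         5.38246090e+02],
       [ 4.32070566e-02, -9.57754318e-01, -2.84323438e-01,
         1.95391326e+02],
       [-9.72442576e-03,  2.84172557e-01, -9.58723836e-01,
         4.12538870e+02],
       [ 0.00000000e+00,  0.00000000e+00,  0.00000000e+00,
         1.00000000e+00]])}
```

View pics/w1.png

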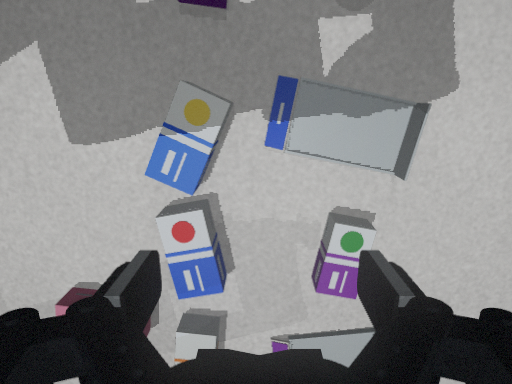

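The wrist view shows the blue tray floor (352,125), yellow (190,140), red (192,250) and purple green (347,255), partly hidden by a finger. I'll shift toward the purple side for a second view.

```bash
python3 -m jog '0 -35 8 -10 0 0 0;0 -35 8 -10 0 0 0;0 -35 8 -10 0 0 0;0 -35 8 -10 0 0 0;0 -35 8 -10 0 0 2' 
python3 -c "from h import *;to(652,4,None,80.5);snap('wrist','w2')"
python3 - <<'E'
import cv2
im=cv2.imread('pics/w1.png'); cv2.imwrite('pics/w1c.png',cv2.resize(im[60:310,130:450],None,fx=2.4,fy=2.4,interpolation=cv2.INTER_CUBIC))
E
```

```text
clock: 2.65
eef_pos: [587.2, -49.4, 317.9]
tcp_rot: [-3.124, 0.005, 1.594]
contact_force: [0.8, 0.5, 0.2]
opening: 0.996
t 2.65 at [587.2 -49.4 317.9] rpy [-179.     0.3   91.4] q [-0.08  0.24  1.6  -0.01  1.32 -0.1 ] open 0.996 F [0.8 0.5 0.2]
tool shift [51.8 66.  -1.4] norm 83.9
turn z 10.9 rotvec [-0.99  0.4  10.85]
```

View pics/w2.png

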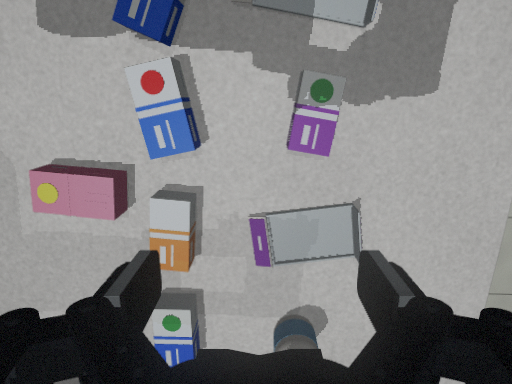

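View pics/w1c.png

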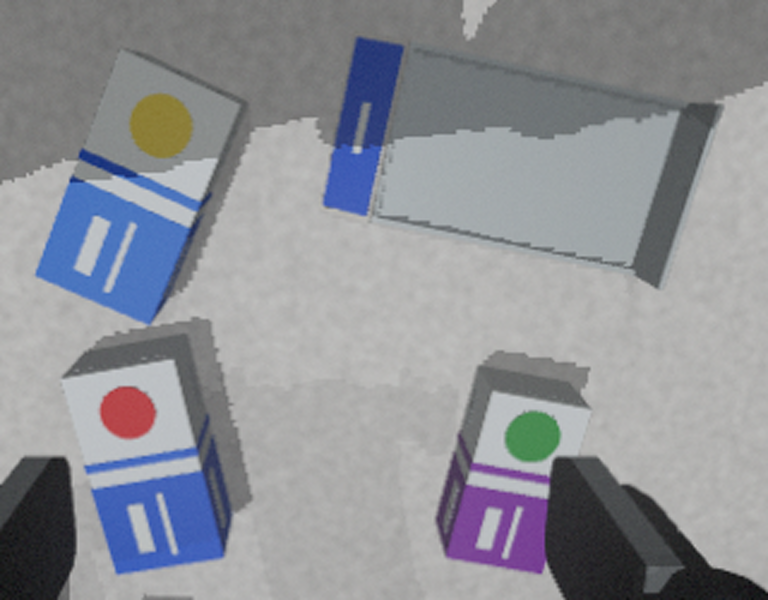

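Decoys and candidates: in w1, yellow is the blue/white carton at (190,140). The pink one at (80,190) in w2 is excluded by its colour. The crop confirms a blue half with a yellow dot. Now an enlarged view of w2.

Run:
```python
import cv2
im=cv2.imread('pics/w2.png'); cv2.imwrite('pics/w2c.png',cv2.resize(im[60:290,230:400],None,fx=2.6,fy=2.6,interpolation=cv2.INTER_CUBIC))
```

```text
(no output)
```

View pics/w2c.png

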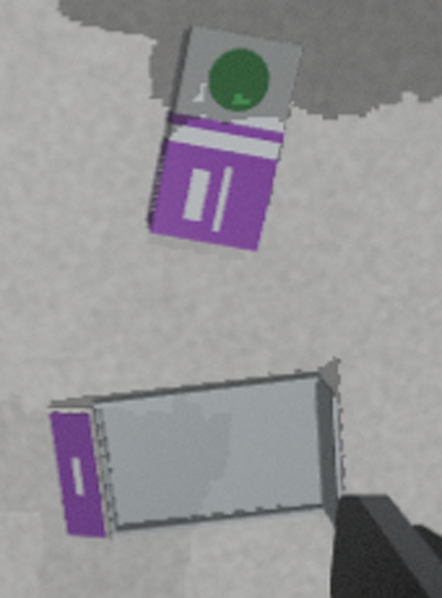

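```bash
cat >> h.py <<'E'
def quad(info,c,z,name,off=(0,0),s=1.0):
    p=plane(info,np.array(c,float)/s+np.array(off),z)[:,:2]
    e=[np.linalg.norm(p[i]-p[(i+1)%4]) for i in range(4)]
    i=0 if e[0]+e[2]>e[1]+e[3] else 1
    d=(p[(i+1)%4]-p[i])-(p[(i+3)%4]-p[(i+2)%4]); a=np.degrees(np.arctan2(d[1],d[0]))
    print(name,'centre',p.mean(0).round(1),'edges',np.round(e,1),'axis',round((a+90)%180-90,1))
E
python3 - <<'E'
from h import *; import pickle
L=lambda n:pickle.load(open(f'pics/{n}.pkl','rb'))
w1,w2=L('w1'),L('w2')
quad(w2,[(191,27),(302,46),(257,250),(152,231)],40,'PG',(230,60),2.6)
quad(w2,[(100,408),(112,530),(322,506),(318,376)],3,'ptray',(230,60),2.6)
quad(w1,[(408,50),(378,215),(632,268),(683,108)],3,'btray',(130,60),2.4)
quad(w1,[(123,50),(245,102),(152,324),(37,275)],44,'BY',(130,60),2.4)
quad(w1,[(64,378),(177,361),(225,554),(117,573)],44,'BR',(130,60),2.4)
E
```

```text
PG centre [649.9   4. ] edges [51.7 95.5 52.1 94.6] axis 82.0
ptray centre [ 660.8 -171.9] edges [ 76.1 122.3  79.4 121.7] axis 9.8
btray centre [644.6 163.9] edges [ 81.2 135.9  82.6 139.5] axis -8.8
BY centre [458.  145.8] edges [ 57.4 113.1  58.5 111.5] axis 67.6
BR centre [459.9   5.2] edges [ 56.9 109.   59.1 111.7] axis -77.5
```

Sizes match the descriptions. Now align over purple_green.

```bash
python3 -m jog '0 26 33 15 -0.5 0.2 5;0 26 33 15 -0.5 0.2 4.4;0 0 0 30 0 0 0;0 0 0 30 0 0 0' 
python3 -c "from h import *;to(650,4,100,82)"
```

```text
clock: 3.03
eef_pos: [665.3, -10.1, 235.1]
tcp_rot: [3.12, 0.002, 1.419]
contact_force: [-0.0, -0.0, -0.6]
opening: 1.001
t 3.03 at [665.3 -10.1 235.1] rpy [1.788e+02 1.000e-01 8.130e+01] q [-0.01  0.4   1.55 -0.01  1.17  0.14] open 1.001 F [-0.  -0.  -0.6]
tool shift [ 12.  -20.1 134.7] norm 136.7
turn z -0.7 rotvec [ 1.23  0.13 -0.7 ]
```

```bash
python3 -m jog '0 6 -10 30 1.2 0 -0.5;0 6 -10 30 0 0 0;0 0 0 30 0 0 0;0 0 0 30 0 0 0;0 0 0 0 0 0 0' 
python3 -c "from h import *;to(650,4,9,82)"
```

```text
clock: 3.45
eef_pos: [643.7, 6.6, 102.7]
tcp_rot: [-3.133, 0.003, 1.444]
contact_force: [-2.1, -0.1, 0.5]
opening: 1.003
t 3.45 at [643.7   6.6 102.7] rpy [-179.5    0.2   82.7] q [ 0.01  0.52  1.68 -0.    0.94  0.14] open 1.003 F [-2.1 -0.1  0.5]
tool shift [-1.5  7.4 93.6] norm 93.9
turn z 0.7 rotvec [-0.48  0.18  0.74]
```

```bash
python3 -m jog '0 -1 5 25 -0.3 0.1 0.5;0 0 0 25 0 0 0;0 0 0 18 0 0 0;0 0 0 0 0 0 0;0 0 0 0 0 0 0' 
python3 -c "from h import *;to(650,4,9,82)"
```

```text
clock: 3.87
eef_pos: [650.2, 5.6, 36.2]
tcp_rot: [-3.14, 0.001, 1.446]
contact_force: [0.0, -0.1, 0.4]
opening: 1.002
t 3.87 at [650.2   5.6  36.2] rpy [-1.799e+02  1.000e-01  8.280e+01] q [ 0.01  0.62  1.7  -0.    0.83  0.13] open 1.002 F [ 0.  -0.1  0.4]
tool shift [-1.5  0.1 27.2] norm 27.3
turn z 0.8 rotvec [-0.11  0.07  0.83]
```

```bash
python3 -m jog '0 -1 0 12 0 0 0.8;0 0 0 12 0 0 0;0 0 0 3 0 0 0;255 0 0 0 0 0 0;255 0 0 0 0 0 0' 30
python3 -m jog '255 0 0 0 0 0 0;255 0 0 0 0 0 0;255 0 0 0 0 0 0;255 0 0 0 0 0 0;255 0 0 0 0 0 0'
python3 -c "from h import *;to(650,4,9,82)"
```

```text
clock: 4.28
eef_pos: [653.8, 4.5, 12.7]
tcp_rot: [3.136, 0.0, 1.432]
contact_force: [-0.1, -0.1, 0.1]
opening: 0.748
clock: 4.7
eef_pos: [654.5, 4.5, 14.3]
tcp_rot: [3.135, -0.0, 1.433]
contact_force: [-0.3, -0.6, -0.5]
opening: 0.605
t 4.7 at [654.5   4.5  14.3] rpy [179.6  -0.   82.1] q [ 0.01  0.65  1.71 -0.    0.78  0.14] open 0.605 F [-0.3 -0.6 -0.5]
tool shift [-1.2 -4.4  5.3] norm 7.0
turn z 0.1 rotvec [ 0.4  -0.01  0.08]
```

```bash
python3 -m jog '255 0 0 -10 0 0 0;255 0 0 -25 0 0 0;255 0 0 -25 0 0 0;255 0 0 -25 0 0 0;255 -10 0 -25 0 0 0' 
python3 -m jog '255 -20 0 0 0 0 0;255 -36 0 0 0 0 0;255 -36 0 0 0 0 0;255 -36 0 0 0 0 0;255 -30 0 0 0 0 0' 
python3 -m jog '255 0 0 0 0 0 7;255 0 0 0 0 0 7;255 0 0 0 0 0 7;255 0 0 0 0 0 7;255 0 0 0 0 0 7' 
python3 -m jog '255 0 0 0 0 0 7;255 0 0 0 0 0 7;255 0 0 0 0 0 7;255 0 0 0 0 0 7;255 0 0 0 0 0 0' 
python3 -c "from h import *;to(661,-172,110,9.8);snap('wrist','w3');snap('scene','s3');snap('top','t3')"
```

```text
clock: 5.12
eef_pos: [647.9, -4.1, 123.9]
tcp_rot: [-3.137, 0.001, 1.434]
contact_force: [1.6, -0.7, -1.1]
opening: 0.603
clock: 5.53
eef_pos: [631.6, -161.0, 137.1]
tcp_rot: [3.13, -0.001, 1.442]
contact_force: [0.2, -1.2, -1.3]
opening: 0.603
clock: 5.95
eef_pos: [630.2, -170.3, 141.8]
tcp_rot: [3.129, -0.007, 0.817]
contact_force: [-0.5, 0.1, -1.1]
opening: 0.6
clock: 6.37
eef_pos: [629.9, -170.8, 145.9]
tcp_rot: [3.133, -0.014, 0.312]
contact_force: [0.2, 0.5, -0.9]
opening: 0.605
t 6.37 at [ 629.9 -170.8  145.9] rpy [179.5  -0.8  17.9] q [-0.27  0.47  1.66  0.    1.    0.99] open 0.605 F [ 0.2  0.5 -0.9]
tool shift [28.7 10.4 36.4] norm 47.5
turn z 8.1 rotvec [ 0.45 -0.84  8.08]
```

View pics/w3.png

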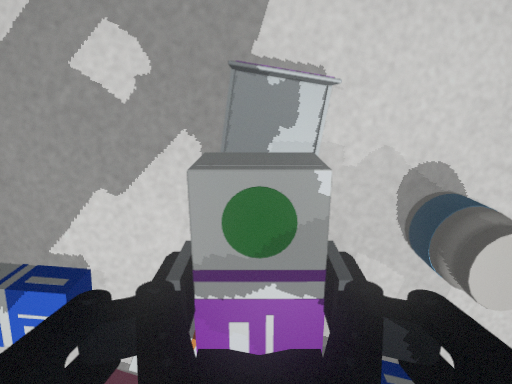

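Run:
```python
from h import *; import pickle
w=pickle.load(open('pics/w3.pkl','rb'))
im=cv2.imread('pics/w3.png')
cv2.imwrite('pics/w3c.png',cv2.resize(im[50:170,180:380],None,fx=4,fy=4,interpolation=cv2.INTER_CUBIC))
p=plane(w,[(191,168),(329,167)],145.9+26)[:,:2]; print('held far end',p, 'tcp',(629.9,-170.8))
p=plane(w,[(259,221)],145.9+26)[:,:2]; print('sticker',p)
```

```text
held far end [[ 664.58612852 -132.16273043]
 [ 680.08312491 -179.34617256]] tcp (629.9, -170.8)
sticker [[ 652.82060357 -161.6249023 ]]
```

View pics/w3c.png

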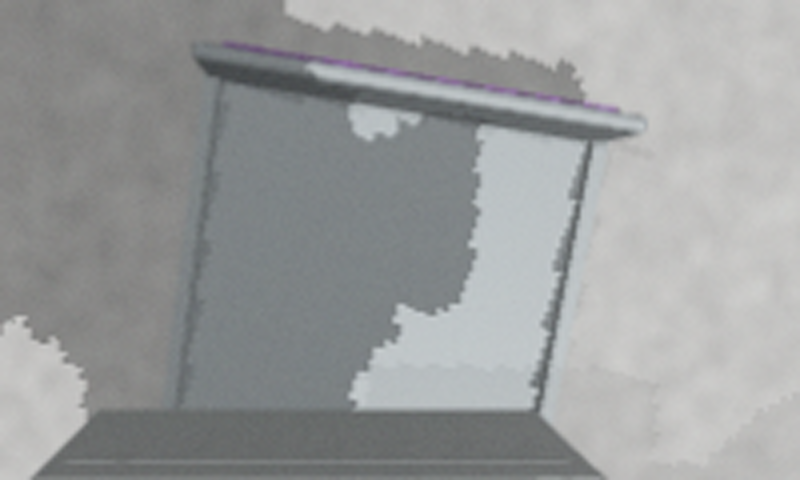

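Run:
```python
from h import *; import pickle
w=pickle.load(open('pics/w3.pkl','rb'))
f=lambda l,z:plane(w,np.array(l)/4.+(180,50),z)[:,:2]
a=f([(222,85),(182,405)],3); b=f([(588,145),(538,410)],3)
for q in (a,b): d=q[0]-q[1]; print(q.round(1), np.degrees(np.arctan2(d[1],d[0])).round(1))
print('stop top front edge', f([(215,72),(625,133)],40).round(1))
for off in (26,22,19): 
  p=plane(w,[(191,168),(329,167),(259,221)],145.9+off)[:,:2]; print(off,np.linalg.norm(p[0]-p[1]),np.linalg.norm((p[0]+p[1])/2-p[2]), (p[0]+p[1])/2)
```

```text
[[ 712.3 -123.9]
 [ 647.4 -134.6]] 9.3
[[ 724.4 -198.8]
 [ 669.9 -207.9]] 9.5
stop top front edge [[ 711.5 -125.2]
 [ 724.3 -197.8]]
26 49.66320679082603 20.37791186127275 [ 672.33462671 -155.7544515 ]
22 51.33827297598635 21.0652285548316 [ 671.64109846 -156.02690268]
19 52.59457261485665 21.58071607500063 [ 671.12095227 -156.23124106]
```

```bash
python3 -m jog '255 10 4 10 0.4 -0.4 4;255 10 3 10 0 -0.4 3.5;255 6 1 10 0 0 0;255 0 0 10 0 0 0;255 0 0 0 0 0 0' 
python3 -c "from h import *;to(661.5,-171,25,9.5)"
```

```text
clock: 6.93
eef_pos: [658.4, -171.7, 105.4]
tcp_rot: [3.14, -0.001, 0.205]
contact_force: [-0.9, 0.2, -2.2]
opening: 0.598
t 6.93 at [ 658.4 -171.7  105.4] rpy [ 1.799e+02 -1.000e-01  1.170e+01] q [-0.26  0.56  1.6  -0.    0.97  1.11] open 0.598 F [-0.9  0.2 -2.2]
tool shift [ 3.1 -0.1 80.4] norm 80.4
turn z 2.2 rotvec [ 0.09 -0.08  2.22]
```

```bash
python3 -m jog '255 2 0 20 0 0 2;255 0 0 20 0 0 0;255 0 0 20 0 0 0;255 0 0 10 0 0 0;255 0 0 0 0 0 0' 
python3 -c "from h import *;to(661.5,-171,25,9.5)"
```

```text
clock: 7.35
eef_pos: [658.9, -171.2, 33.3]
tcp_rot: [3.14, -0.001, 0.181]
contact_force: [-0.7, 0.4, -0.3]
opening: 0.603
t 7.35 at [ 658.9 -171.2   33.3] rpy [ 1.799e+02 -1.000e-01  1.040e+01] q [-0.26  0.65  1.63 -0.    0.85  1.13] open 0.603 F [-0.7  0.4 -0.3]
tool shift [2.6 0.2 8.3] norm 8.7
turn z 0.9 rotvec [ 0.07 -0.08  0.89]
```

```bash
python3 -m jog '255 2 0 6 0 0 1;255 0 0 3 0 0 0;255 0 0 0 0 0 0'
python3 -m jog '255 0 0 3 0 0 0;255 0 0 0 0 0 0' 
python3 -m jog '255 0 0 3 0 0 0;255 0 0 0 0 0 0'
```

```text
clock: 7.6
eef_pos: [661.0, -171.0, 25.0]
tcp_rot: [3.14, -0.002, 0.164]
contact_force: [0.5, -0.8, -0.1]
opening: 0.61
clock: 7.77
eef_pos: [662.0, -171.2, 23.3]
tcp_rot: [3.139, -0.004, 0.165]
contact_force: [-0.0, -0.1, -1.1]
opening: 0.6
clock: 7.93
eef_pos: [662.8, -171.5, 21.2]
tcp_rot: [3.139, -0.005, 0.165]
contact_force: [-0.3, 0.7, -0.9]
opening: 0.602
```

```bash
python3 -m jog '255 -1 0 2.5 0 -0.2 0;255 0 0 0 0 0 0' 
python3 -m jog '255 -1 0 2.5 0 0 0;255 0 0 0 0 0 0' 
python3 -m jog '255 0 0 2.5 0 0 0;255 0 0 0 0 0 0'
```

```text
clock: 8.1
eef_pos: [662.1, -171.8, 19.1]
tcp_rot: [3.138, -0.002, 0.165]
contact_force: [-0.6, -0.8, -0.9]
opening: 0.606
clock: 8.27
eef_pos: [661.3, -172.0, 16.6]
tcp_rot: [3.138, -0.003, 0.165]
contact_force: [0.7, -0.1, -1.0]
opening: 0.601
clock: 8.43
eef_pos: [662.0, -172.0, 17.0]
tcp_rot: [3.138, -0.004, 0.165]
contact_force: [-0.6, 0.3, -0.8]
opening: 0.601
```

```bash
python3 -m jog '150 0 0 0 0 0 0;0 0 0 0 0 0 0;0 0 0 0 0 0 0;0 0 0 0 0 0 0;0 0 0 0 0 0 0' 
python3 -m jog '0 0 0 -15 0 0 0;0 0 0 -30 0 0 0;0 0 0 -38 0 0 0;0 0 0 -38 0 0 0;0 0 0 -38 0 0 0' 
python3 -c "from h import *;to(470,335,200,90);snap('wrist','w4')"
```

```text
clock: 8.85
eef_pos: [662.3, -172.2, 17.1]
tcp_rot: [3.137, -0.005, 0.165]
contact_force: [-0.2, -0.5, -0.3]
opening: 0.997
clock: 9.27
eef_pos: [655.2, -170.0, 173.9]
tcp_rot: [-3.138, 0.013, 0.165]
contact_force: [-0.1, -0.1, -0.1]
opening: 1.0
t 9.27 at [ 655.2 -170.   173.9] rpy [-179.8    0.7    9.5] q [-0.26  0.49  1.55 -0.    1.11  1.15] open 1.0 F [-0.1 -0.1 -0.1]
tool shift [-100.  -528.7  -22.9] norm 538.5
turn z -80.5 rotvec [ -0.69   0.47 -80.54]
```

View pics/w4.png

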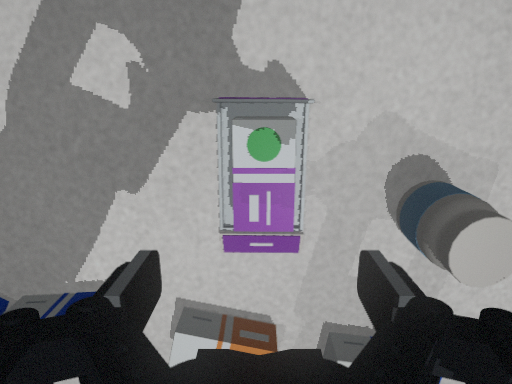

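Purple_green lies flat in its tray, sticker at (264,145). Measuring.

Run:
```python
from h import *; import pickle
w=pickle.load(open('pics/w4.pkl','rb'))
im=cv2.imread('pics/w4.png')
cv2.imwrite('pics/w4c.png',cv2.resize(im[90:260,200:330],None,fx=3.5,fy=3.5,interpolation=cv2.INTER_CUBIC))
```

```text
(no output)
```

View pics/w4c.png

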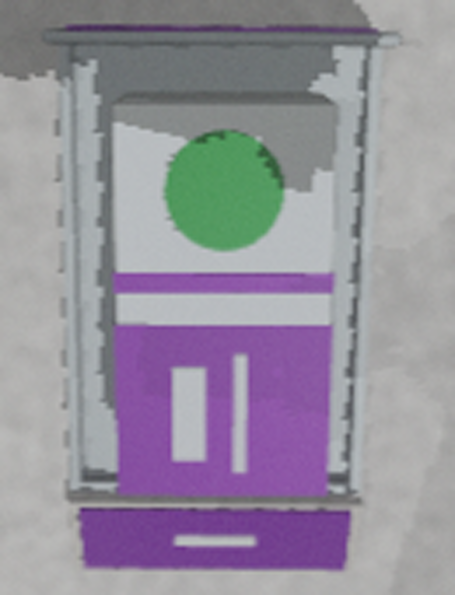

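Run:
```python
from h import *; import pickle
w=pickle.load(open('pics/w4.pkl','rb'))
o=(200,90)
quad(w,[(113,104),(335,104),(329,497),(118,497)],43,'PG',o,3.5)
f=lambda l,z:plane(w,np.array(l)/3.5+np.array(o),z)[:,:2].round(1).tolist()
print('stop',f([(68,40),(378,40)],40), 'floor front', f([(80,480),(352,480)],3), 'lips front', f([(72,488),(360,488)],9))
```

```text
PG centre [ 658.1 -171.9] edges [50.8 97.1 53.3 97.2] axis 9.6
stop [[714.1, -126.3], [725.7, -196.1]] floor front [[591.8, -141.5], [604.8, -218.9]] lips front [[591.6, -139.9], [605.1, -220.4]]
```

```bash
python3 -m jog '0 0 0 0 0 0 -7;0 0 0 0 0 0 -7;0 0 0 0 0 0 -7;0 0 0 0 0 0 -7;0 0 0 0 0 0 -7'  >/dev/null
python3 -m jog '0 0 0 0 0 0 -7;0 0 0 0 0 0 -7;0 0 0 0 0 0 -7;0 0 0 0 0 0 -7;0 0 0 0 0 0 -7'  >/dev/null
python3 -m jog '0 36 -15 -10 0 0 0;0 36 -15 -10 0 0 0;0 36 -15 -10 0 0 0;0 36 -15 -10 0 0 0;0 36 -15 -10 0 0 0'
python3 -m jog '0 36 -15 -10 0 0 0;0 36 -15 -10 0 0 0;0 36 -15 0 0 0 0;0 36 -15 0 0 0 0;0 0 0 0 0 0 0'
python3 -c "from h import *;to(474,335,200,90);snap('wrist','w5')"
```

```text
clock: 10.57
eef_pos: [613.7, 15.8, 252.3]
tcp_rot: [3.122, 0.006, 1.416]
contact_force: [0.7, -0.6, -1.3]
opening: 0.996
clock: 10.98
eef_pos: [572.6, 179.3, 278.9]
tcp_rot: [3.114, 0.0, 1.419]
contact_force: [-0.2, -0.6, 0.2]
opening: 1.003
t 10.98 at [572.6 179.3 278.9] rpy [178.4   0.   81.3] q [ 0.31  0.26  1.65 -0.01  1.2   0.46] open 1.003 F [-0.2 -0.6  0.2]
tool shift [ 139.  -123.2   75.6] norm 200.5
turn z -8.7 rotvec [ 1.58  0.12 -8.72]
```

View pics/w5.png

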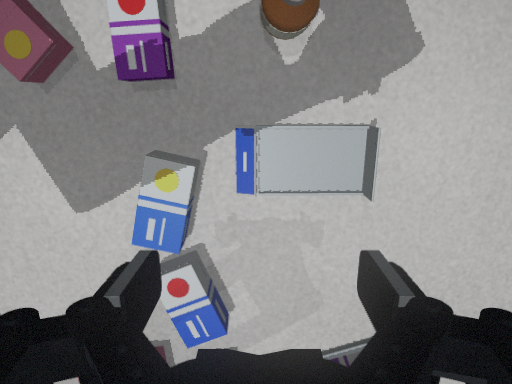

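Purple red is at the top (140,40), amber bottle at (290,15), pink decoy at (20,45), and the blue tray is fully visible at (310,160). I'll measure the tray and continue.

```bash
python3 -m jog '0 36 -30 0 0.8 0 -4;0 36 -30 0 0.8 0 -3;0 25 -20 0 0 0 0;0 0 0 0 0 0 0'
python3 -c "from h import *;to(474,335,200,90);snap('wrist','w6')
im=cv2.imread('pics/w5.png');cv2.imwrite('pics/w5c.png',cv2.resize(im[110:210,220:390],None,fx=4,fy=4,interpolation=cv2.INTER_CUBIC))"
```

```text
clock: 11.37
eef_pos: [507.8, 271.4, 279.3]
tcp_rot: [3.139, 0.004, 1.544]
contact_force: [-0.1, 0.7, 0.4]
opening: 0.997
t 11.37 at [507.8 271.4 279.3] rpy [179.9   0.2  88.4] q [ 0.49  0.23  1.69 -0.01  1.22  0.52] open 0.997 F [-0.1  0.7  0.4]
tool shift [ 63.  -35.7  79. ] norm 107.1
turn z -1.6 rotvec [ 0.12  0.25 -1.56]
```

View pics/w6.png

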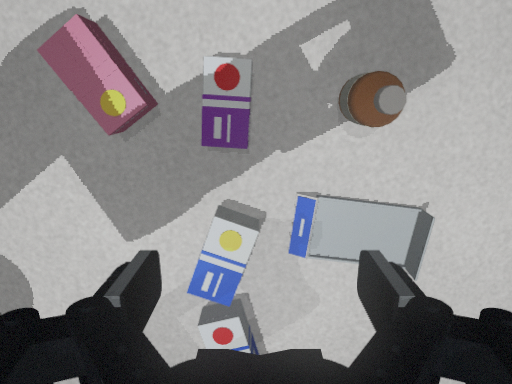

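View pics/w5c.png

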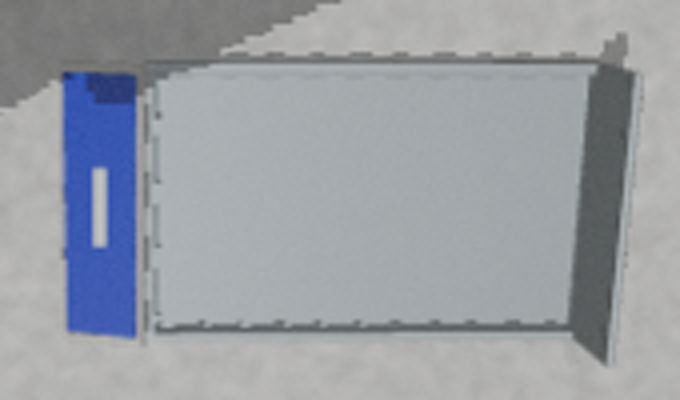

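Run:
```python
from h import *; import pickle
L=lambda n:pickle.load(open(f'pics/{n}.pkl','rb'))
im=cv2.imread('pics/w6.png');cv2.imwrite('pics/w6c.png',cv2.resize(im[40:165,185:275],None,fx=4.5,fy=4.5,interpolation=cv2.INTER_CUBIC))
quad(L('w5'),[(158,75),(157,328),(570,328),(588,75)],3,'btray',(220,110),4)
quad(L('w6'),[(203,56),(252,58),(248,148),(202,147)],40,'PR')
```

```text
btray centre [644.9 163. ] edges [ 81.1 136.1  82.1 134.5] axis -9.0
PR centre [472.2 337.8] edges [52.3 96.5 52.7 97.4] axis 85.3
```

View pics/w6c.png

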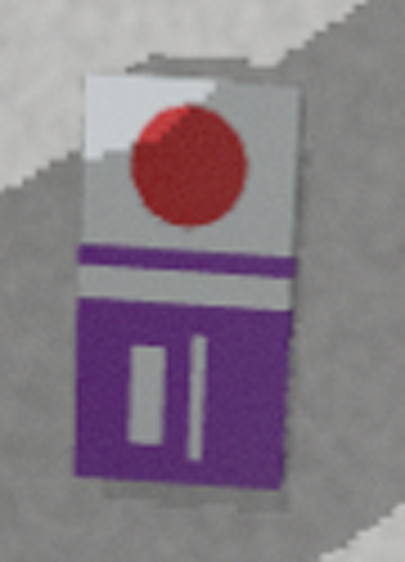

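```bash
python3 -m jog '0 31 -17 30 0 0 2;0 31 -17 30 0 0 1;0 0 0 30 0 0 0;0 0 0 30 0 0 0;0 0 0 0 0 0 0'
python3 -c "from h import *;to(472,338,100,85.4)"
```

```text
clock: 11.83
eef_pos: [487.1, 326.2, 163.6]
tcp_rot: [3.127, 0.002, 1.485]
contact_force: [-1.6, -1.4, -1.0]
opening: 1.002
t 11.83 at [487.1 326.2 163.6] rpy [1.791e+02 1.000e-01 8.510e+01] q [ 0.59  0.36  1.79 -0.01  0.98  0.69] open 1.002 F [-1.6 -1.4 -1. ]
tool shift [ 10.6 -17.   63.4] norm 66.5
turn z -0.3 rotvec [ 0.86  0.11 -0.34]
```

```bash
python3 -m jog '0 5 -8 20 0.8 0 0;0 5 -8 20 0 0 0;0 0 0 20 0 0 0;0 0 0 0 0 0 0;0 0 0 0 0 0 0'
python3 -c "from h import *;to(472,338,10,85.4)"
```

```text
clock: 12.25
eef_pos: [479.3, 332.4, 107.3]
tcp_rot: [3.137, 0.002, 1.478]
contact_force: [1.3, 0.3, -0.2]
opening: 0.998
t 12.25 at [479.3 332.4 107.3] rpy [1.797e+02 1.000e-01 8.470e+01] q [ 0.61  0.43  1.83 -0.01  0.88  0.7 ] open 0.998 F [ 1.3  0.3 -0.2]
tool shift [ 5.1 -8.3 97.3] norm 97.7
turn z -0.7 rotvec [ 0.26  0.11 -0.7 ]
```

```bash
python3 -m jog '0 3 -7 25 0.2 0 -0.7;0 3 -2 25 0 0 0;0 0 0 20 0 0 0;0 0 0 0 0 0 0'
python3 -c "from h import *;to(472,338,10,85.4)"
```

```text
clock: 12.58
eef_pos: [479.6, 339.6, 45.2]
tcp_rot: [3.13, -0.006, 1.487]
contact_force: [-0.8, -0.8, -0.4]
opening: 1.0
t 12.58 at [479.6 339.6  45.2] rpy [179.3  -0.3  85.2] q [ 0.62  0.52  1.86 -0.    0.75  0.7 ] open 1.0 F [-0.8 -0.8 -0.4]
tool shift [-2.5 -7.8 35.1] norm 36.1
turn z -0.2 rotvec [ 0.67 -0.32 -0.19]
```

```bash
python3 -m jog '0 -2 -7 8 0.6 -0.2 0;0 0 -5 14 0 0 0;0 0 -2 10 0 0 0;0 0 -1 4 0 0 0;0 0 0 0 0 0 0'
python3 -c "from h import *;to(472,338,10,85.4)"
```

```text
clock: 13.0
eef_pos: [469.6, 340.0, 15.5]
tcp_rot: [3.134, -0.008, 1.485]
contact_force: [-0.4, 0.1, -0.5]
opening: 1.0
t 13.0 at [469.6 340.   15.5] rpy [179.6  -0.4  85.1] q [0.62 0.56 1.88 0.   0.69 0.71] open 1.0 F [-0.4  0.1 -0.5]
tool shift [-1.9  2.5  5.6] norm 6.4
turn z -0.3 rotvec [ 0.41 -0.44 -0.34]
```

```bash
python3 -m jog '0 -2 2 5 0.4 -0.4 0;255 0 0 2 0 0 0;255 0 0 0 0 0 0;255 0 0 0 0 0 0;255 0 0 0 0 0 0'
python3 -m jog '255 0 0 0 0 0 0;255 0 0 0 0 0 0;255 0 0 0 0 0 0'
python3 -c "from h import *;to(472,338,10,85.4)"
```

```text
clock: 13.42
eef_pos: [473.8, 338.6, 10.7]
tcp_rot: [3.139, -0.002, 1.484]
contact_force: [-0.5, 0.5, -1.4]
opening: 0.604
clock: 13.67
eef_pos: [473.9, 338.7, 10.9]
tcp_rot: [3.139, -0.002, 1.484]
contact_force: [-0.4, -0.4, -1.2]
opening: 0.6
t 13.67 at [473.9 338.7  10.9] rpy [ 1.799e+02 -1.000e-01  8.510e+01] q [0.62 0.58 1.87 0.   0.69 0.7 ] open 0.6 F [-0.4 -0.4 -1.2]
tool shift [-0.8 -1.8  0.9] norm 2.2
turn z -0.3 rotvec [ 0.13 -0.13 -0.35]
```

```bash
python3 -m jog '255 0 0 -10 0 0 0;255 0 0 -30 0 0 0;255 0 0 -35 0 0 0;255 0 0 -35 0 0 0;255 0 0 -35 0 0 0' 
python3 -m jog '255 -35 16 -10 0 0 0;255 -35 16 -5 0 0 0;255 -35 16 -5 0 0 0;255 -35 16 -5 0 0 0;255 -35 16 0 0 0 0' >/dev/null
python3 -m jog '255 -35 16 0 0 0 0;255 -35 16 0 0 0 0;255 -35 16 0 0 0 0;255 -35 16 0 0 0 0;255 -35 16 0 0 0 0'
python3 -c "from h import *;to(659,-172,175,9.5)"
```

```text
clock: 14.08
eef_pos: [468.3, 334.9, 154.9]
tcp_rot: [-3.131, 0.008, 1.485]
contact_force: [0.4, 0.7, -1.1]
opening: 0.6
clock: 14.92
eef_pos: [606.1, -32.2, 201.9]
tcp_rot: [3.13, -0.005, 1.497]
contact_force: [0.6, 0.8, -0.5]
opening: 0.605
t 14.92 at [606.1 -32.2 201.9] rpy [179.4  -0.3  85.8] q [-0.06  0.35  1.71  0.01  1.07  0.01] open 0.605 F [ 0.6  0.8 -0.5]
tool shift [-135.7   62.8   26.9] norm 151.9
turn z 76.3 rotvec [ 0.35 -0.68 76.27]
```

```bash
python3 -m jog '255 -35 14 0 0 0 0;255 -35 14 0 0 0 0;255 -30 12 0 0 0 0;255 -15 5 0 0 0 0;255 0 0 0 0 0 7' 
python3 -m jog '255 0 0 0 0 0 7;255 0 0 0 0 0 7;255 0 0 0 0 0 7;255 0 0 0 0 0 7;255 0 0 0 0 0 7' 
python3 -m jog '255 0 0 0 0 0 7;255 0 0 0 0 0 7;255 0 0 0 0 0 7;255 0 0 0 0 0 7;255 0 0 0 0 0 3' 
python3 -c "from h import *;to(659,-172,120,9.5);snap('wrist','w7')"
```

```text
clock: 15.33
eef_pos: [644.4, -164.5, 206.1]
tcp_rot: [3.127, -0.004, 1.372]
contact_force: [-0.1, 0.1, -1.7]
opening: 0.603
clock: 15.75
eef_pos: [643.1, -168.0, 209.3]
tcp_rot: [3.132, -0.012, 0.744]
contact_force: [0.1, 0.6, -0.0]
opening: 0.603
clock: 16.17
eef_pos: [641.6, -167.7, 212.9]
tcp_rot: [3.14, -0.016, 0.184]
contact_force: [0.2, -0.1, -1.0]
opening: 0.606
t 16.17 at [ 641.6 -167.7  212.9] rpy [179.9  -0.9  10.6] q [-0.26  0.42  1.58  0.01  1.13  1.12] open 0.606 F [ 0.2 -0.1 -1. ]
tool shift [14.9  7.3 93.1] norm 94.6
turn z 1.1 rotvec [ 0.1  -0.89  1.07]
```

View pics/w7.png

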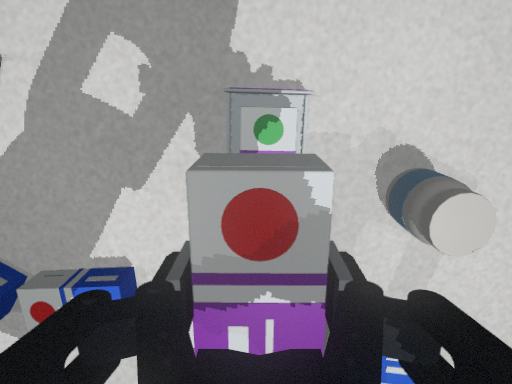

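```bash
python3 -m jog '255 9 4 25 0 -0.5 1;255 9 3 25 0 -0.3 0;255 0 0 25 0 0 0;255 0 0 10 0 0 0;255 0 0 0 0 0 0' 
python3 -c "from h import *;to(662,-172,70,9.5)"
```

```text
clock: 16.63
eef_pos: [663.3, -171.8, 131.1]
tcp_rot: [3.137, -0.007, 0.173]
contact_force: [-0.1, 0.8, -1.3]
opening: 0.603
t 16.63 at [ 663.3 -171.8  131.1] rpy [179.7  -0.4   9.9] q [-0.26  0.54  1.58 -0.    1.01  1.14] open 0.603 F [-0.1  0.8 -1.3]
tool shift [-1.7 -0.3 61.1] norm 61.1
turn z 0.4 rotvec [ 0.25 -0.4   0.41]
```

```bash
python3 -m jog '255 -1 0 20 0.2 -0.3 0.3;255 0 0 20 0 0 0;255 0 0 14 0 0 0;255 0 0 0 0 0 0;255 0 0 0 0 0 0' 
python3 -c "from h import *;to(662,-172,57,9.5)"
```

```text
clock: 17.05
eef_pos: [664.1, -172.5, 81.1]
tcp_rot: [3.139, -0.005, 0.172]
contact_force: [0.5, -0.9, 0.1]
opening: 0.604
t 17.05 at [ 664.1 -172.5   81.1] rpy [179.9  -0.3   9.8] q [-0.26  0.6   1.6  -0.    0.93  1.14] open 0.604 F [ 0.5 -0.9  0.1]
tool shift [-2.1 -0.9 24.1] norm 24.2
turn z 0.3 rotvec [ 0.14 -0.3   0.34]
```

```bash
python3 -m jog '255 -2 -0.5 10 0 -0.3 0.3;255 0 0 10 0 0 0;255 0 0 4 0 0 0;255 0 0 0 0 0 0' 
python3 -c "from h import *;to(662,-172,54,9.5)"
```

```text
clock: 17.38
eef_pos: [663.9, -173.0, 59.2]
tcp_rot: [3.137, -0.004, 0.167]
contact_force: [0.3, -0.6, -0.2]
opening: 0.606
t 17.38 at [ 663.9 -173.    59.2] rpy [179.7  -0.2   9.5] q [-0.26  0.63  1.61 -0.    0.9   1.15] open 0.606 F [ 0.3 -0.6 -0.2]
tool shift [-1.8 -1.3  5.2] norm 5.6
turn z 0.0 rotvec [ 0.26 -0.24  0.04]
```

```bash
python3 -m jog '255 -2 -1 2.5 0 -0.2 0;255 0 0 0 0 0 0' 
python3 -m jog '255 0 0 2.5 0 0 0;255 0 0 0 0 0 0'
python3 -m jog '255 0 0 2.5 0 0 0;255 0 0 0 0 0 0'
```

```text
clock: 17.55
eef_pos: [661.7, -172.3, 56.5]
tcp_rot: [3.137, -0.0, 0.167]
contact_force: [0.1, 0.9, -0.8]
opening: 0.603
clock: 17.72
eef_pos: [661.9, -172.3, 54.2]
tcp_rot: [3.137, -0.001, 0.167]
contact_force: [0.0, -0.0, -0.3]
opening: 0.604
clock: 17.88
eef_pos: [662.8, -172.7, 54.2]
tcp_rot: [3.136, -0.002, 0.166]
contact_force: [-0.7, 0.6, -1.0]
opening: 0.602
```

```bash
python3 -m jog '150 0 0 0 0 0 0;0 0 0 0 0 0 0;0 0 0 0 0 0 0;0 0 0 0 0 0 0;0 0 0 0 0 0 0' 
python3 -m jog '0 0 0 -15 0 0 0;0 0 0 -30 0 0 0;0 0 0 -38 0 0 0;0 0 0 -38 0 0 0;0 0 0 -38 0 0 0' 
python3 -m jog '0 0 0 -10 0 0 -6;0 0 0 0 0 0 0'
python3 -c "from h import *;to(460,-332,200,88);snap('wrist','w8')"
```

```text
clock: 18.3
eef_pos: [663.6, -172.9, 54.9]
tcp_rot: [3.135, -0.004, 0.166]
contact_force: [0.4, 0.7, -0.2]
opening: 0.998
clock: 18.72
eef_pos: [656.8, -170.4, 211.9]
tcp_rot: [-3.14, 0.013, 0.166]
contact_force: [1.0, 0.1, -0.5]
opening: 0.999
clock: 18.88
eef_pos: [660.8, -171.3, 234.5]
tcp_rot: [3.137, 0.0, 0.274]
contact_force: [0.4, -0.0, 0.1]
opening: 1.001
t 18.88 at [ 660.8 -171.3  234.5] rpy [179.8   0.   15.7] q [-0.25  0.44  1.5  -0.    1.2   1.04] open 1.001 F [ 0.4 -0.   0.1]
tool shift [-236.8  100.1   35. ] norm 259.5
turn z -72.3 rotvec [  0.2    0.18 -72.28]
```

View pics/w8.png

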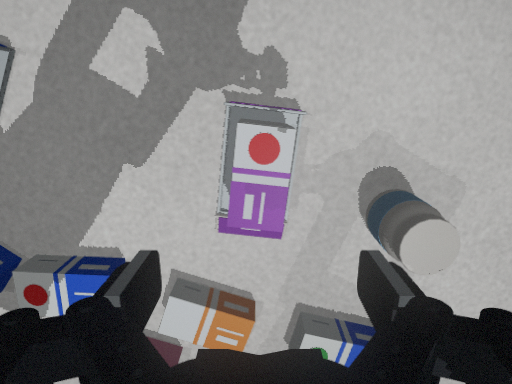

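```bash
python3 -m jog '0 -40 9 0 0 0 0;0 -40 9 0 0 0 0;0 -40 9 0 0 0 0;0 0 0 0 0 0 0' 
python3 -c "from h import *;to(460,-332,200,88);snap('wrist','w9')
import pickle
w=pickle.load(open('pics/w8.pkl','rb'));quad(w,[(237,122),(295,127),(285,238),(228,231)],83,'PR')"
```

```text
clock: 19.27
eef_pos: [548.2, -228.1, 229.8]
tcp_rot: [3.14, 0.003, 0.259]
contact_force: [-0.0, -1.5, -0.5]
opening: 0.998
t 19.27 at [ 548.2 -228.1  229.8] rpy [179.9   0.2  14.9] q [-0.39  0.31  1.7  -0.    1.13  0.92] open 0.998 F [-0.  -1.5 -0.5]
tool shift [-111.8   77.8   30.3] norm 139.5
turn z -73.1 rotvec [-1.000e-02  2.200e-01 -7.313e+01]
PR centre [ 657.6 -173.4] edges [ 50.5 104.4  54.7 101.7] axis 11.0
```

View pics/w9.png

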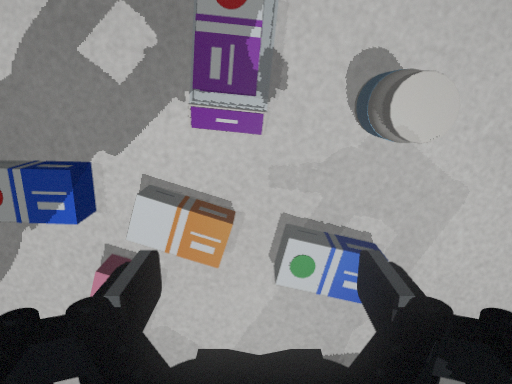

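```bash
python3 -m jog '0 -10 36 0 0 0 0;0 -8 30 0 0 0 0;0 0 0 0 0 0 0' 
python3 -c "from h import *;to(460,-332,200,88);snap('wrist','w10')
im=cv2.imread('pics/w10.png');cv2.imwrite('pics/w10c.png',cv2.resize(im[200:340,160:360],None,fx=3.5,fy=3.5,interpolation=cv2.INTER_CUBIC))"
```

```text
clock: 19.57
eef_pos: [549.4, -295.5, 227.5]
tcp_rot: [-3.141, 0.002, 0.253]
contact_force: [-0.1, 0.4, -0.1]
opening: 1.003
t 19.57 at [ 549.4 -295.5  227.5] rpy [-1.799e+02  1.000e-01  1.450e+01] q [-0.5   0.36  1.64 -0.    1.15  0.82] open 1.003 F [-0.1  0.4 -0.1]
tool shift [-95.6  13.   27.7] norm 100.3
turn z -73.5 rotvec [ -0.13   0.09 -73.53]
```

View pics/w10c.png

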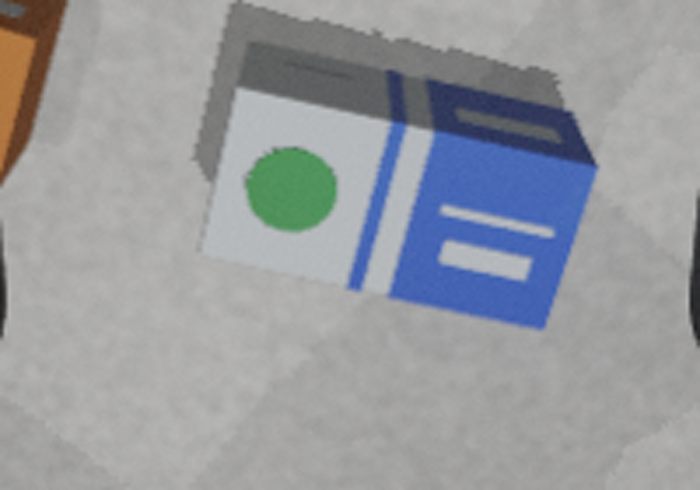

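Blue_green is confirmed by its blue half and green dot. Top-face corners in the crop are (238,88), (597,166), (545,329) and (203,253).

```bash
python3 -c "
from h import *
import pickle
w=pickle.load(open('pics/w10.pkl','rb'));quad(w,[(238,88),(597,166),(545,329),(203,253)],44,'BG',(160,200),3.5)
o=plane(w,[(130,225)],42);print(o)"
python3 -m jog '0 0 0 0 0 0 -7;0 0 0 0 0 0 -7;0 0 0 0 0 0 -7;0 0 0 0 0 0 -7;0 0 0 0 0 0 -7' >/dev/null
python3 -m jog '0 0 0 0 0 0 -7;0 0 0 0 0 0 -7;0 0 0 0 0 0 -7;0 0 0 0 0 0 -7;0 0 0 0 0 0 -7'
python3 -c "from h import *;to(460,-332,120,88)"
```

```text
BG centre [ 456.9 -333.8] edges [111.8  58.4 111.5  56.6] axis -89.2
[[ 457.62412869 -176.68977265   42.        ]]
clock: 20.45
eef_pos: [551.3, -280.4, 216.9]
tcp_rot: [-3.125, -0.013, 1.497]
contact_force: [-0.6, 0.3, -0.5]
opening: 0.997
t 20.45 at [ 551.3 -280.4  216.9] rpy [-179.1   -0.7   85.8] q [-0.48  0.37  1.65  0.01  1.15 -0.4 ] open 0.997 F [-0.6  0.3 -0.5]
tool shift [-59.4 -85.7  97.5] norm 142.8
turn z -2.2 rotvec [-0.91 -0.75 -2.24]
```

```bash
python3 -m jog '0 -20 -29 20 -0.5 -0.4 -2.5;0 -20 -28 20 -0.4 -0.3 -2;0 -14 -22 20 0 0 0;0 0 0 10 0 0 0;0 0 0 0 0 0 0'
python3 -c "from h import *;to(457,-333.8,100,90.8)"
```

```text
clock: 20.87
eef_pos: [471.6, -325.3, 142.0]
tcp_rot: [3.14, -0.005, 1.586]
contact_force: [0.5, 1.3, -0.6]
opening: 1.0
t 20.87 at [ 471.6 -325.3  142. ] rpy [179.9  -0.3  90.9] q [-0.61  0.37  1.82  0.01  0.94 -0.63] open 1.0 F [ 0.5  1.3 -0.6]
tool shift [ -8.5 -14.7  41.9] norm 45.2
turn z 0.1 rotvec [ 0.07 -0.26  0.09]
```

```bash
python3 -m jog '0 -5 -8 20 0 -0.2 0;0 -2 -5 20 0 0 0;0 0 -3 20 0 0 0;0 0 -3 15 0 0 0;0 0 0 0 0 0 0'
python3 -c "from h import *;to(457,-333.8,12,90.8)"
```

```text
clock: 21.28
eef_pos: [459.0, -328.8, 65.6]
tcp_rot: [3.137, -0.001, 1.582]
contact_force: [-0.3, 0.9, -0.0]
opening: 0.999
t 21.28 at [ 459.  -328.8   65.6] rpy [ 1.797e+02 -1.000e-01  9.060e+01] q [-0.63  0.47  1.89  0.01  0.78 -0.64] open 0.999 F [-0.3  0.9 -0. ]
tool shift [-5.  -2.3 53.6] norm 53.9
turn z -0.2 rotvec [ 0.26 -0.07 -0.15]
```

```bash
python3 -m jog '0 -4 -3 18 0.2 0 0;0 -2 -2 18 0 0 0;0 0 -1 12 0 0 0;0 0 0 3 0 0 0;0 0 0 0 0 0 0'
python3 -c "from h import *;to(457,-333.8,12,90.8)"
```

```text
clock: 21.7
eef_pos: [460.7, -333.1, 16.3]
tcp_rot: [3.136, 0.0, 1.582]
contact_force: [-0.1, 0.8, 1.1]
opening: 0.998
t 21.7 at [ 460.7 -333.1   16.3] rpy [179.7   0.   90.6] q [-0.63  0.55  1.9   0.    0.68 -0.65] open 0.998 F [-0.1  0.8  1.1]
tool shift [-0.6 -3.7  4.3] norm 5.7
turn z -0.2 rotvec [ 0.31  0.02 -0.16]
```

```bash
python3 -m jog '0 -1 -4 2 0.3 0 0;0 0 0 0 0 0 0;255 0 0 0 0 0 0;255 0 0 0 0 0 0;255 0 0 0 0 0 0'
python3 -m jog '255 0 0 0 0 0 0;255 0 0 0 0 0 0;255 0 0 0 0 0 0'
python3 -c "from h import *;to(457,-333.8,12,90.8)"
```

```text
clock: 22.12
eef_pos: [459.2, -334.9, 17.8]
tcp_rot: [3.138, 0.003, 1.582]
contact_force: [0.6, 0.1, -1.5]
opening: 0.67
clock: 22.37
eef_pos: [459.5, -335.2, 18.6]
tcp_rot: [3.137, 0.004, 1.582]
contact_force: [-0.0, -0.2, -1.6]
opening: 0.673
t 22.37 at [ 459.5 -335.2   18.6] rpy [179.7   0.2  90.6] q [-0.63  0.55  1.9  -0.    0.69 -0.64] open 0.673 F [-0.  -0.2 -1.6]
tool shift [ 1.5 -2.5  6.6] norm 7.2
turn z -0.2 rotvec [ 0.26  0.21 -0.17]
```

```bash
python3 -m jog '255 0 0 -10 0 0 0;255 0 0 -30 0 0 0;255 0 0 -35 0 0 0;255 0 0 -35 0 0 0;255 0 0 -35 0 0 0' 
python3 -m jog '255 35 13 -10 0 0 0;255 35 13 -5 0 0 0;255 35 13 -5 0 0 0;255 35 13 -5 0 0 0;255 35 13 0 0 0 0' >/dev/null
python3 -m jog '255 35 13 0 0 0 0;255 35 13 0 0 0 0;255 35 13 0 0 0 0;255 35 13 0 0 0 0;255 35 13 0 0 0 0'
python3 -c "from h import *;to(645,163,175,171)"
```

```text
clock: 22.78
eef_pos: [453.7, -331.1, 162.6]
tcp_rot: [-3.132, -0.007, 1.581]
contact_force: [0.9, 0.2, -1.1]
opening: 0.672
clock: 23.62
eef_pos: [587.6, 25.0, 208.1]
tcp_rot: [3.13, 0.005, 1.569]
contact_force: [1.1, -1.2, -1.6]
opening: 0.673
t 23.62 at [587.6  25.  208.1] rpy [179.3   0.3  89.9] q [ 0.04  0.31  1.75 -0.01  1.07  0.05] open 0.673 F [ 1.1 -1.2 -1.6]
tool shift [138.3  56.8  33.1] norm 153.1
turn z -81.1 rotvec [  0.33   0.71 -81.08]
```

```bash
python3 -m jog '255 35 13 0 0 0 0;255 35 13 0 0 0 0;255 32 11 0 0 0 0;255 15 6 0 0 0 0;255 0 0 0 0 0 -7' >/dev/null
python3 -m jog '255 0 0 0 0 0 -7;255 0 0 0 0 0 -7;255 0 0 0 0 0 -7;255 0 0 0 0 0 -7;255 0 0 0 0 0 -7' 
python3 -m jog '255 0 0 0 0 0 -7;255 0 0 0 0 0 -7;255 0 0 0 0 0 -7;255 0 0 0 0 0 -7;255 0 0 0 0 0 -7' 
python3 -c "from h import *;to(645,163,120,171);snap('wrist','w11')"
```

```text
clock: 24.45
eef_pos: [631.3, 156.5, 213.5]
tcp_rot: [3.135, 0.012, 2.322]
contact_force: [-0.7, 0.1, -0.7]
opening: 0.675
clock: 24.87
eef_pos: [629.5, 153.8, 215.8]
tcp_rot: [-3.138, 0.012, 2.947]
contact_force: [-0.0, 0.8, -0.3]
opening: 0.672
t 24.87 at [629.5 153.8 215.8] rpy [-179.8    0.7  168.9] q [ 0.24  0.4   1.6  -0.01  1.13 -1.13] open 0.672 F [-0.   0.8 -0.3]
tool shift [-12.3  12.4  95.9] norm 97.5
turn z -2.1 rotvec [-0.2   0.67 -2.14]
```

View pics/w11.png

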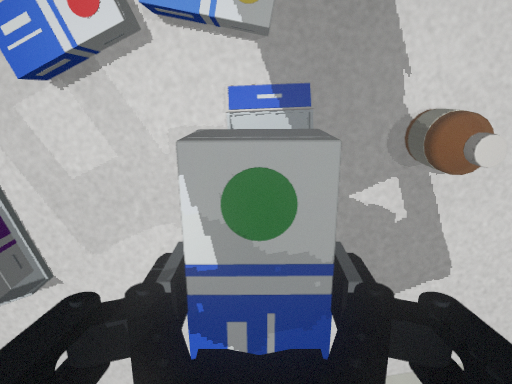

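Run:
```python
from h import *; import pickle
w=pickle.load(open('pics/w11.pkl','rb'))
a=np.radians(168.9); tx=np.array([np.cos(a),np.sin(a)]); ty=np.array([np.sin(a),-np.cos(a)])
for off in (25.4,22):
  p=plane(w,[(178,142),(340,142),(259,203)],215.8+off)[:,:2]; m=(p[0]+p[1])/2-(629.5,153.8)
  print(np.linalg.norm(p[0]-p[1]), 'far end along',m@tx,'lat',m@ty)
print(plane(w,[(230,129),(310,129)],3))
print(plane(w,[(229,109),(311,109)],16))
w=pickle.load(open('pics/w3.pkl','rb'))
a=np.radians(17.9); tx=np.array([np.cos(a),np.sin(a)])
p=plane(w,[(191,168),(329,167)],145.9+25.7)[:,:2]; print(((p[0]+p[1])/2-(629.9,-170.8))@tx)
```

```text
56.77677180194819 far end along 58.18232197564571 lat 0.6367282533794597
58.42141372318339 far end along 57.72028992733908 lat 0.6278479018863959
[[585.02292153 131.60412838   3.        ]
 [601.22779443 213.94505016   3.        ]]
[[564.61405217 136.26354076  16.        ]
 [580.36256819 216.26973056  16.        ]]
44.94912491593331
```

```bash
python3 -m jog '255 -8 7 25 0 0.4 -1.5;255 -6 5 25 0 0.3 0;255 0 0 25 0 0 0;255 0 0 10 0 0 0;255 0 0 0 0 0 0' 
python3 -c "from h import *;to(647,163.3,45,170.7)"
```

```text
clock: 25.33
eef_pos: [647.5, 161.2, 132.8]
tcp_rot: [-3.139, 0.004, 2.971]
contact_force: [-1.1, 0.3, -1.6]
opening: 0.675
t 25.33 at [647.5 161.2 132.8] rpy [-179.9    0.2  170.2] q [ 0.24  0.51  1.62 -0.    1.01 -1.15] open 0.675 F [-1.1  0.3 -1.6]
tool shift [ 1.2  2.2 87.8] norm 87.8
turn z -0.5 rotvec [-0.13  0.2  -0.48]
```

```bash
python3 -m jog '255 1 2 22 0 0.2 -0.5;255 0 0 22 0 0 0;255 0 0 22 0 0 0;255 0 0 10 0 0 0;255 0 0 0 0 0 0' 
python3 -c "from h import *;to(647,163.3,23,170.7)"
```

```text
clock: 25.75
eef_pos: [649.5, 162.7, 60.9]
tcp_rot: [-3.141, 0.005, 2.971]
contact_force: [-0.3, -1.3, -2.0]
opening: 0.672
t 25.75 at [649.5 162.7  60.9] rpy [-180.     0.3  170.2] q [ 0.24  0.6   1.65 -0.    0.88 -1.15] open 0.672 F [-0.3 -1.3 -2. ]
tool shift [ 2.7  0.2 37.9] norm 38.0
turn z -0.5 rotvec [-0.03  0.29 -0.46]
```

```bash
python3 -m jog '255 2 0 14 0 0.3 -0.5;255 0 0 12 0 0 0;255 0 0 4 0 0 0;255 0 0 0 0 0 0' 
python3 -c "from h import *;to(647,163.3,22,170.7)"
```

```text
clock: 26.08
eef_pos: [649.7, 163.4, 32.7]
tcp_rot: [3.14, 0.004, 2.979]
contact_force: [-0.9, 0.0, -0.3]
opening: 0.67
t 26.08 at [649.7 163.4  32.7] rpy [179.9   0.2 170.7] q [ 0.24  0.64  1.66 -0.    0.84 -1.16] open 0.67 F [-0.9  0.  -0.3]
tool shift [ 2.7 -0.6 10.7] norm 11.1
turn z -0.0 rotvec [ 0.07  0.21 -0.01]
```

```bash
python3 -m jog '255 2.5 0 5 0 0.2 0;255 0 0 2 0 0 0;255 0 0 0 0 0 0' 
python3 -m jog '255 0.5 0 2.5 0 0 0;255 0 0 0 0 0 0'
python3 -m jog '255 1 0 2.5 0 0 0;255 0 0 0 0 0 0'
```

```text
clock: 26.33
eef_pos: [647.8, 164.0, 26.0]
tcp_rot: [3.14, 0.001, 2.979]
contact_force: [-0.2, 0.4, -1.2]
opening: 0.671
clock: 26.5
eef_pos: [647.5, 164.2, 23.8]
tcp_rot: [3.14, 0.002, 2.979]
contact_force: [0.3, 0.9, -1.7]
opening: 0.669
clock: 26.67
eef_pos: [646.7, 164.5, 21.5]
tcp_rot: [3.139, 0.002, 2.979]
contact_force: [0.1, -0.7, -0.7]
opening: 0.672
```

```bash
python3 -m jog '255 0 0 2 0 0 0;255 0 0 0 0 0 0'
python3 -m jog '150 0 0 0 0 0 0;0 0 0 0 0 0 0;0 0 0 0 0 0 0;0 0 0 0 0 0 0;0 0 0 0 0 0 0' 
python3 -m jog '0 0 0 -15 0 0 0;0 0 0 -30 0 0 0;0 0 0 -38 0 0 0;0 0 0 -38 0 0 0;0 0 0 -38 0 0 0' 
python3 -m jog '0 0 0 -20 0 0 0;0 0 0 0 0 0 0'
python3 -c "from h import *;to(458,145.8,200,67.6);snap('wrist','w12')"
```

```text
clock: 26.83
eef_pos: [647.5, 164.7, 21.1]
tcp_rot: [3.139, 0.004, 2.979]
contact_force: [-0.0, 1.2, -0.8]
opening: 0.673
clock: 27.25
eef_pos: [648.0, 164.9, 21.4]
tcp_rot: [3.138, 0.005, 2.979]
contact_force: [0.7, 0.6, -0.5]
opening: 1.0
clock: 27.67
eef_pos: [641.1, 162.9, 179.0]
tcp_rot: [-3.138, -0.012, 2.979]
contact_force: [0.3, -0.2, 0.1]
opening: 1.001
clock: 27.83
eef_pos: [645.1, 163.9, 211.6]
tcp_rot: [3.14, 0.001, 2.979]
contact_force: [0.4, 0.3, 0.5]
opening: 0.998
t 27.83 at [645.1 163.9 211.6] rpy [179.9   0.  170.7] q [ 0.25  0.43  1.56  0.    1.15 -1.16] open 0.998 F [0.4 0.3 0.5]
tool shift [181.7 -48.1  11.4] norm 188.3
turn z 103.1 rotvec [ 1.0000e-01 -5.0000e-02  1.0308e+02]
```

View pics/w12.png

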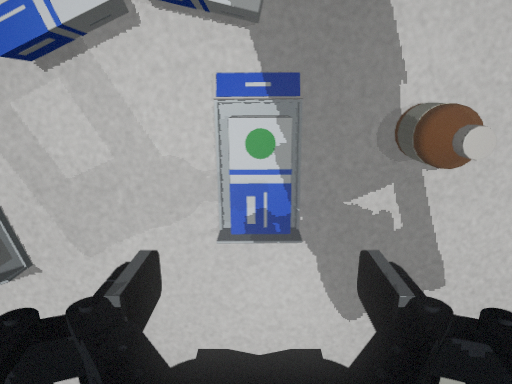

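```bash
python3 - <<'E'
from h import *; import pickle
w=pickle.load(open('pics/w12.pkl','rb'))
quad(w,[(228,117),(292,117),(290,235),(230,235)],47,'BG')
print(plane(w,[(218,102),(299,102)],9)[:,:2],plane(w,[(218,230),(301,230)],40)[:,:2])
E
python3 -m jog '0 25 -5 0 0 0 7;0 25 -5 0 0 0 7;0 25 -5 0 0 0 7;0 0 0 0 0 0 7;0 0 0 0 0 0 7' >/dev/null
python3 -m jog '0 0 0 0 0 0 7;0 0 0 0 0 0 7;0 0 0 0 0 0 7;0 0 0 0 0 0 7;0 0 0 0 0 0 7' >/dev/null
python3 -m jog '0 0 0 0 0 0 7;0 0 0 0 0 0 7;0 0 0 0 0 0 7;0 0 0 0 0 0 7;0 0 0 0 0 0 0' 
python3 -c "from h import *;to(458,145.8,200,67.6);snap('wrist','w13')"
```

```text
BG centre [646.1 165.8] edges [ 57.6 114.5  59.6 114.4] axis -9.3
[[570.30550997 135.8437435 ]
 [583.4450314  215.69201956]] [[693.14486072 115.02237096]
 [706.8611374  197.89913711]]
clock: 29.13
eef_pos: [552.7, 166.9, 195.7]
tcp_rot: [-3.121, 0.014, 1.225]
contact_force: [0.0, -0.3, 0.7]
opening: 0.999
t 29.13 at [552.7 166.9 195.7] rpy [-178.8    0.8   70.2] q [0.29 0.33 1.75 0.   1.08 0.64] open 0.999 F [ 0.  -0.3  0.7]
tool shift [-52.  -82.   -1.9] norm 97.1
turn z 2.6 rotvec [-1.16  0.82  2.57]
```

View pics/w13.png

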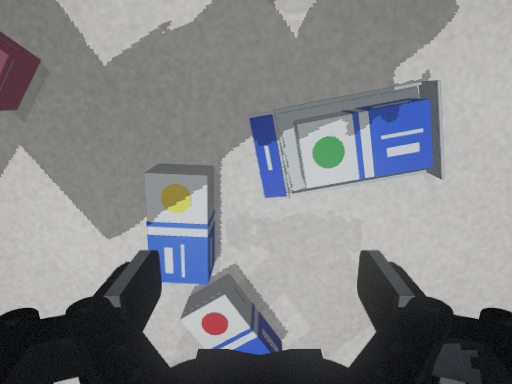

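```bash
python3 - <<'E'
from h import *; import pickle
w=pickle.load(open('pics/w13.pkl','rb'))
quad(w,[(145,173),(215,174),(210,283),(149,283)],44,'BY')
print(plane(w,[(214,323)],44))
E
python3 -m jog '0 -16 -26 15 -0.6 0.4 1;0 -16 -26 15 -0.6 0.4 1;0 -12 -18 15 0 0 0;0 0 0 15 0 0 0;0 0 0 0 0 0 0'
python3 -c "from h import *;to(458,145.8,100,67.6)"
```

```text
BY centre [458.3 144.7] edges [ 64.  112.7  62.1 114.3] axis 65.9
[[450.18095018  37.21100392  44.        ]]
clock: 29.6
eef_pos: [467.0, 148.3, 132.9]
tcp_rot: [3.141, 0.0, 1.219]
contact_force: [0.3, -0.6, -0.3]
opening: 1.002
t 29.6 at [467.  148.3 132.9] rpy [180.    0.   69.9] q [ 0.3   0.27  2.01 -0.    0.86  0.66] open 1.002 F [ 0.3 -0.6 -0.3]
tool shift [-5.4 -7.6 32.9] norm 34.2
turn z 2.3 rotvec [0.02 0.03 2.26]
```

```bash
python3 -m jog '0 -3 -5 20 0 0 2.2;0 -1 -3 20 0 0 0;0 0 -2 20 0 0 0;0 0 -2 15 0 0 0;0 0 0 0 0 0 0'
python3 -c "from h import *;to(458,145.8,16,67.4)"
```

```text
clock: 30.02
eef_pos: [456.5, 149.5, 57.5]
tcp_rot: [3.139, -0.001, 1.197]
contact_force: [-1.1, -0.7, 0.0]
opening: 1.004
t 30.02 at [456.5 149.5  57.5] rpy [ 1.799e+02 -1.000e-01  6.860e+01] q [ 0.31  0.38  2.07 -0.    0.68  0.69] open 1.004 F [-1.1 -0.7  0. ]
tool shift [-2.9  2.6 41.5] norm 41.7
turn z 1.2 rotvec [ 0.14 -0.07  1.2 ]
```

```bash
python3 -m jog '0 -3 0 15 0 0 1.2;0 0 0 13 0 0 0;0 0 0 7 0 0 0;0 0 0 0 0 0 0'
python3 -c "from h import *;to(458,145.8,14,67.4)"
```

```text
clock: 30.35
eef_pos: [459.2, 147.6, 24.0]
tcp_rot: [3.137, -0.003, 1.185]
contact_force: [-0.8, 0.2, 0.4]
opening: 1.002
t 30.35 at [459.2 147.6  24. ] rpy [179.7  -0.2  67.9] q [ 0.31  0.45  2.09 -0.    0.6   0.7 ] open 1.002 F [-0.8  0.2  0.4]
tool shift [-2.2 -0.4 10. ] norm 10.2
turn z 0.5 rotvec [ 0.26 -0.17  0.5 ]
```

```bash
python3 -m jog '0 -2 -1 8 0.2 0 0.5;0 0 0 2 0 0 0;255 0 0 0 0 0 0;255 0 0 0 0 0 0;255 0 0 0 0 0 0'
python3 -m jog '255 0 0 0 0 0 0;255 0 0 0 0 0 0;255 0 0 0 0 0 0'
python3 -c "from h import *;to(458,145.8,14,67.4)"
```

```text
clock: 30.77
eef_pos: [460.1, 146.7, 16.0]
tcp_rot: [3.138, -0.005, 1.178]
contact_force: [-0.1, -0.6, -1.3]
opening: 0.672
clock: 31.02
eef_pos: [460.5, 146.9, 16.8]
tcp_rot: [3.137, -0.006, 1.179]
contact_force: [-0.8, 0.3, -0.8]
opening: 0.676
t 31.02 at [460.5 146.9  16.8] rpy [179.7  -0.4  67.5] q [0.3  0.46 2.09 0.   0.58 0.69] open 0.676 F [-0.8  0.3 -0.8]
tool shift [-2.  -1.9  2.7] norm 3.9
turn z 0.1 rotvec [ 0.26 -0.36  0.12]
```

```bash
python3 -m jog '255 0 0 -10 0 0 0;255 0 0 -30 0 0 0;255 0 0 -38 0 0 0;255 0 0 -38 0 0 0;255 0 0 -35 0 0 0' 
python3 -m jog '255 18 33 -10 0 0 0;255 18 33 -5 0 0 0;255 18 33 0 0 0 0;255 18 33 0 0 0 0;255 8 15 0 0 0 7'
python3 -m jog '255 0 0 0 0 0 7;255 0 0 0 0 0 7;255 0 0 0 0 0 7;255 0 0 0 0 0 7;255 0 0 0 0 0 7' >/dev/null
python3 -m jog '255 0 0 0 0 0 7;255 0 0 0 0 0 7;255 0 0 0 0 0 7;255 0 0 0 0 0 7;255 0 0 0 0 0 7'
python3 -c "from h import *;to(646,166,120,-9.3);snap('wrist','w14')"
```

```text
clock: 31.43
eef_pos: [453.7, 144.6, 168.4]
tcp_rot: [-3.134, 0.004, 1.179]
contact_force: [1.8, -0.2, -0.5]
opening: 0.676
clock: 31.85
eef_pos: [625.3, 163.5, 201.0]
tcp_rot: [3.137, -0.007, 1.06]
contact_force: [-1.0, 0.3, 0.1]
opening: 0.673
clock: 32.68
eef_pos: [628.0, 163.0, 208.0]
tcp_rot: [-3.136, -0.008, -0.193]
contact_force: [0.7, -0.4, -0.6]
opening: 0.674
t 32.68 at [628. 163. 208.] rpy [-179.7   -0.5  -11.1] q [0.25 0.41 1.61 0.   1.12 2.01] open 0.674 F [ 0.7 -0.4 -0.6]
tool shift [16.4 -5.9 88.2] norm 89.9
turn z -1.8 rotvec [-0.33 -0.49 -1.76]
```

View pics/w14.png

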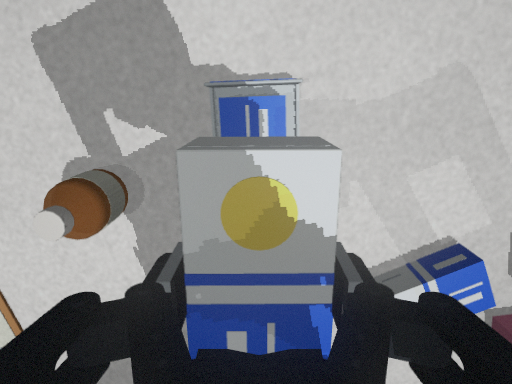

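Run:
```python
from h import *; import pickle
w=pickle.load(open('pics/w14.pkl','rb'))
a=np.radians(-11.1); tx=np.array([np.cos(a),np.sin(a)]); ty=np.array([np.sin(a),-np.cos(a)])
p=plane(w,[(179,151),(339,151),(259,213)],208+27.2)[:,:2]; m=(p[0]+p[1])/2-(628,163)
print(np.linalg.norm(p[0]-p[1]), 'far end along',m@tx,'lat',m@ty)
w=pickle.load(open('pics/w12.pkl','rb')); print('amber',plane(w,[(470,142)],100));
```

```text
56.15020330541146 far end along 50.761260174410076 lat -0.5154061463189763
amber [[630.96829218 331.57452032 100.        ]]
```

```bash
python3 -m jog '255 11 -3 20 -0.3 -0.4 -1.5;255 8 -2 25 0 0 0;255 0 0 25 0 0 0;255 0 0 10 0 0 0;255 0 0 0 0 0 0' 
python3 -c "from h import *;to(651,165,75,-9.3)"
```

```text
clock: 33.15
eef_pos: [649.3, 164.8, 131.1]
tcp_rot: [-3.139, -0.006, -0.163]
contact_force: [-0.6, 0.4, -0.2]
opening: 0.672
t 33.15 at [649.3 164.8 131.1] rpy [-179.9   -0.3   -9.3] q [ 0.25  0.52  1.62 -0.    1.    1.98] open 0.672 F [-0.6  0.4 -0.2]
tool shift [ 1.3 -0.3 56.1] norm 56.1
turn z -0.0 rotvec [-0.15 -0.34 -0.04]
```

```bash
python3 -m jog '255 0 0 18 -0.1 -0.3 0;255 0 0 18 0 0 0;255 0 0 12 0 0 0;255 0 0 0 0 0 0;255 0 0 0 0 0 0' 
python3 -c "from h import *;to(651,165,65,-9.3)"
```

```text
clock: 33.57
eef_pos: [650.6, 165.3, 87.0]
tcp_rot: [-3.14, -0.003, -0.156]
contact_force: [0.0, 0.3, -0.3]
opening: 0.677
t 33.57 at [650.6 165.3  87. ] rpy [-179.9   -0.2   -8.9] q [0.25 0.57 1.64 0.   0.93 1.97] open 0.677 F [ 0.   0.3 -0.3]
tool shift [ 0.3  0.3 22. ] norm 22.0
turn z 0.4 rotvec [-0.11 -0.19  0.35]
```

```bash
python3 -m jog '255 0 0 10 0 -0.2 0.3;255 0 0 8 0 0 0;255 0 0 0 0 0 0;255 0 0 0 0 0 0' 
python3 -c "from h import *;to(651,165,65,-9.3)"
```

```text
clock: 33.9
eef_pos: [652.5, 165.9, 71.1]
tcp_rot: [-3.138, -0.004, -0.161]
contact_force: [1.4, -0.8, -0.5]
opening: 0.672
t 33.9 at [652.5 165.9  71.1] rpy [-179.8   -0.2   -9.2] q [0.25 0.59 1.64 0.   0.9  1.98] open 0.672 F [ 1.4 -0.8 -0.5]
tool shift [-1.3  1.1  6.1] norm 6.4
turn z 0.1 rotvec [-0.22 -0.21  0.08]
```

```bash
python3 -m jog '255 -2 1 3 0 -0.2 0;255 0 0 0 0 0 0' 
python3 -m jog '255 0 0 2.5 0 0 0;255 0 0 0 0 0 0'
python3 -m jog '255 0 0 2 0 0 0;255 0 0 0 0 0 0'
python3 -m jog '255 0 0 2 0 0 0;255 0 0 0 0 0 0'
```

```text
clock: 34.07
eef_pos: [650.4, 165.2, 68.4]
tcp_rot: [-3.138, -0.0, -0.161]
contact_force: [-0.8, 0.0, -1.1]
opening: 0.668
clock: 34.23
eef_pos: [650.6, 165.3, 66.0]
tcp_rot: [-3.137, -0.001, -0.161]
contact_force: [0.6, 0.3, -1.1]
opening: 0.673
clock: 34.4
eef_pos: [650.7, 165.3, 64.0]
tcp_rot: [-3.137, -0.001, -0.161]
contact_force: [-0.2, 0.1, -1.3]
opening: 0.677
clock: 34.57
eef_pos: [651.3, 165.6, 63.2]
tcp_rot: [-3.137, -0.002, -0.161]
contact_force: [-0.5, -0.1, -0.5]
opening: 0.671
```

Contact is at about the expected height of 63.8. Release and look.

```bash
python3 -m jog '150 0 0 0 0 0 0;0 0 0 0 0 0 0;0 0 0 0 0 0 0;0 0 0 0 0 0 0;0 0 0 0 0 0 0' 
python3 -m jog '0 0 0 -15 0 0 0;0 0 0 -30 0 0 0;0 0 0 -38 0 0 0;0 0 0 -38 0 0 0;0 0 0 -38 0 0 0' 
python3 -m jog '0 0 0 -20 0 0 0;0 0 0 0 0 0 0'
python3 -c "from h import *;to(460,5.2,200,102.5);snap('wrist','w15')"
```

```text
clock: 34.98
eef_pos: [651.7, 165.7, 63.3]
tcp_rot: [-3.136, -0.003, -0.161]
contact_force: [1.0, 0.1, -0.5]
opening: 1.002
clock: 35.4
eef_pos: [645.0, 163.3, 216.3]
tcp_rot: [3.139, 0.016, -0.161]
contact_force: [1.0, 0.6, -0.7]
opening: 1.002
clock: 35.57
eef_pos: [648.8, 164.2, 246.3]
tcp_rot: [-3.14, 0.005, -0.161]
contact_force: [0.5, 0.1, 0.4]
opening: 1.0
t 35.57 at [648.8 164.2 246.3] rpy [-179.9    0.3   -9.2] q [0.24 0.41 1.51 0.   1.22 1.97] open 1.0 F [0.5 0.1 0.4]
tool shift [-160.7  187.2   46.7] norm 251.1
turn z -111.7 rotvec [-3.3000e-01  6.0000e-02 -1.1172e+02]
```

View pics/w15.png

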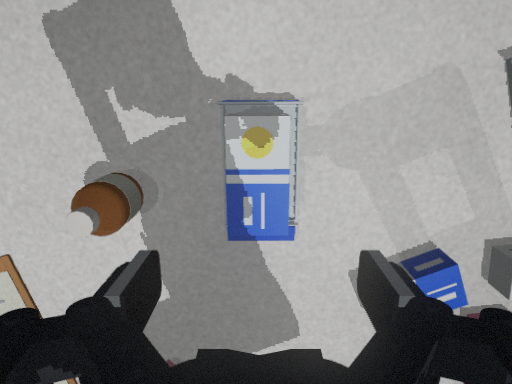

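```bash
python3 - <<'E'
from h import *; import pickle
w=pickle.load(open('pics/w15.pkl','rb'))
im=cv2.imread('pics/w15.png');cv2.imwrite('pics/w15c.png',cv2.resize(im[90:250,200:320],None,fx=3.5,fy=3.5,interpolation=cv2.INTER_CUBIC))
quad(w,[(225,115),(291,116),(288,239),(228,239)],91,'BY')
E
python3 -m jog '0 -30 15 0 0 0 -7;0 -30 15 0 0 0 -7;0 -30 15 0 0 0 -7;0 0 0 0 0 0 -7;0 0 0 0 0 0 -7' >/dev/null
python3 -m jog '0 0 0 0 0 0 -7;0 0 0 0 0 0 -7;0 0 0 0 0 0 -7;0 0 0 0 0 0 -7;0 0 0 0 0 0 -7' >/dev/null
python3 -m jog '0 0 0 0 0 0 -7;0 0 0 0 0 0 -7;0 0 0 0 0 0 -7;0 0 0 0 0 0 -7;0 0 0 0 0 0 -7' >/dev/null
python3 -c "from h import *;to(460,5.2,200,102.5);snap('wrist','w16')"
```

```text
BY centre [644.9 166.8] edges [ 57.5 116.1  58.1 117. ] axis -9.3
t 36.87 at [538.6 117.7 218.3] rpy [-177.7   -0.    98.1] q [0.21 0.27 1.78 0.   1.13 0.07] open 0.998 F [ 0.5 -0.5  0.2]
tool shift [-100.3  -92.9   22. ] norm 138.4
turn z -4.4 rotvec [-2.3  -0.13 -4.39]
```

View pics/w15c.png

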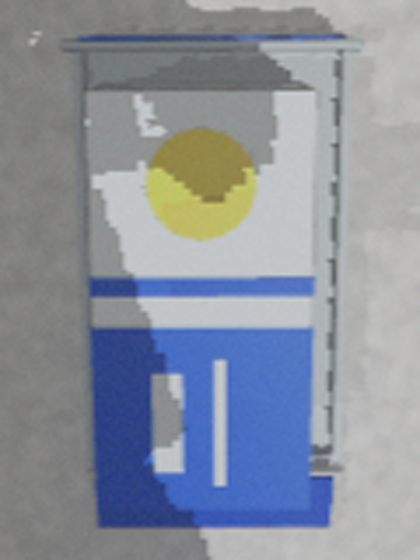

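View pics/w16.png

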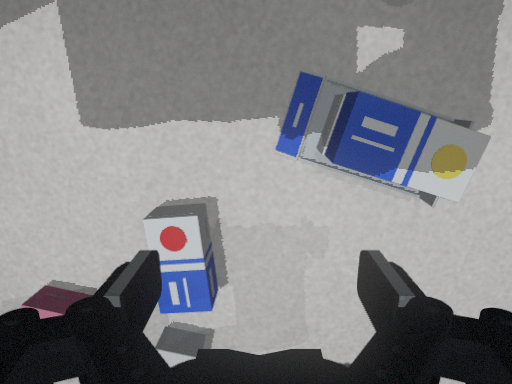

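```bash
python3 -m jog '0 -30 -28 15 -1 0 -2.2;0 -30 -28 15 -1 0 -2;0 -28 -24 15 0 0 0;0 -8 -6 10 0 0 0;0 0 0 0 0 0 0'
python3 -c "from h import *;to(460,5.2,100,102.5)"
```

```text
clock: 37.33
eef_pos: [467.5, 8.3, 158.4]
tcp_rot: [-3.132, -0.004, 1.79]
contact_force: [-0.7, 0.1, -0.4]
opening: 0.999
t 37.33 at [467.5   8.3 158.4] rpy [-179.4   -0.3  102.5] q [ 0.01  0.21  2.02  0.    0.92 -0.21] open 0.999 F [-0.7  0.1 -0.4]
tool shift [-1.7 -7.4 58.5] norm 59.0
turn z 0.0 rotvec [-0.57 -0.25  0.04]
```

```bash
python3 -m jog '0 -1 -4 22 -0.5 -0.2 0;0 0 -3 22 0 0 0;0 0 -3 22 0 0 0;0 0 -2 15 0 0 0;0 0 0 0 0 0 0'
python3 -c "from h import *;to(460,5.2,16,102.5)"
```

```text
clock: 37.75
eef_pos: [456.4, 6.0, 74.1]
tcp_rot: [-3.141, -0.001, 1.774]
contact_force: [-0.4, 0.1, -0.7]
opening: 1.001
t 37.75 at [456.4   6.   74.1] rpy [-1.800e+02 -1.000e-01  1.016e+02] q [ 0.01  0.33  2.11  0.    0.7  -0.2 ] open 1.001 F [-0.4  0.1 -0.7]
tool shift [-1.6  3.4 58.1] norm 58.3
turn z -0.9 rotvec [-0.02 -0.09 -0.87]
```

```bash
python3 -m jog '0 -1 1 18 0 0 -0.8;0 0 0 18 0 0 0;0 0 0 12 0 0 0;0 0 0 0 0 0 0'
python3 -c "from h import *;to(460,5.2,14,102.5)"
```

```text
clock: 38.08
eef_pos: [460.9, 7.6, 26.0]
tcp_rot: [3.14, -0.002, 1.782]
contact_force: [-1.2, 1.0, -0.0]
opening: 0.995
t 38.08 at [460.9   7.6  26. ] rpy [ 1.799e+02 -1.000e-01  1.021e+02] q [ 0.01  0.42  2.13  0.    0.59 -0.2 ] open 0.995 F [-1.2  1.  -0. ]
tool shift [-2.2 -1.4 12. ] norm 12.2
turn z -0.4 rotvec [ 0.07 -0.1  -0.38]
```

```bash
python3 -m jog '0 -3 -2 9 0 0 -0.4;0 0 0 3 0 0 0;255 0 0 0 0 0 0;255 0 0 0 0 0 0;255 0 0 0 0 0 0'
python3 -m jog '255 0 0 0 0 0 0;255 0 0 0 0 0 0;255 0 0 0 0 0 0'
python3 -c "from h import *;to(460,5.2,14,102.5)"
```

```text
clock: 38.5
eef_pos: [462.4, 5.1, 15.7]
tcp_rot: [3.138, -0.001, 1.788]
contact_force: [-0.1, 0.2, -0.3]
opening: 0.675
clock: 38.75
eef_pos: [463.2, 5.0, 16.9]
tcp_rot: [3.135, -0.001, 1.788]
contact_force: [0.0, -0.4, -0.7]
opening: 0.673
t 38.75 at [463.2   5.   16.9] rpy [179.6  -0.  102.4] q [ 0.01  0.44  2.13  0.    0.56 -0.21] open 0.673 F [ 0.  -0.4 -0.7]
tool shift [ 0.9 -3.1  2.9] norm 4.4
turn z -0.1 rotvec [ 0.36 -0.05 -0.08]
```

```bash
python3 -m jog '255 0 0 -10 0 0 0;255 0 0 -30 0 0 0;255 0 0 -38 0 0 0;255 0 0 -38 0 0 0;255 0 0 -38 0 0 0' 
python3 -m jog '255 0 0 -38 0 0 0;255 0 0 -20 0 0 -7;255 0 0 0 0 0 -7;255 0 0 0 0 0 -7;255 0 0 0 0 0 -7' 
python3 -m jog '255 0 0 0 0 0 -7;255 0 0 0 0 0 -7;255 0 0 0 0 0 -7;255 0 0 0 0 0 -7;255 0 0 0 0 0 -4' 
python3 -c "from h import *;to(640,162,220,170.7)"
```

```text
clock: 39.17
eef_pos: [456.2, 4.6, 171.9]
tcp_rot: [-3.132, -0.004, 1.787]
contact_force: [1.0, -0.5, -1.8]
opening: 0.673
clock: 39.58
eef_pos: [459.7, 4.4, 247.7]
tcp_rot: [3.133, 0.004, 2.285]
contact_force: [0.0, 0.4, -1.0]
opening: 0.672
clock: 40.0
eef_pos: [458.0, 4.4, 252.8]
tcp_rot: [3.136, 0.012, 2.862]
contact_force: [0.1, 0.1, -0.2]
opening: 0.673
t 40.0 at [458.    4.4 252.8] rpy [179.7   0.7 164. ] q [ 0.    0.06  1.96  0.    1.11 -1.29] open 0.673 F [ 0.1  0.1 -0.2]
tool shift [-131.   201.5   35.5] norm 243.0
turn z -6.7 rotvec [ 0.28  0.7  -6.72]
```

```bash
python3 -m jog '255 -20 31 0 0.1 0.3 -3;255 -20 31 0 0.1 0.3 -3;255 -20 31 0 0 0 0;255 -20 31 0 0 0 0;255 -20 31 0 0 0 0' 
python3 -m jog '255 -16 26 0 0 0 0;255 -8 12 0 0 0 0;255 0 0 0 0 0 0' 
python3 -c "from h import *;to(646.5,166,220,170.7);snap('wrist','w17')"
```

```text
clock: 40.42
eef_pos: [584.7, 136.0, 257.8]
tcp_rot: [-3.14, 0.001, 2.972]
contact_force: [0.7, -0.7, 0.4]
opening: 0.674
clock: 40.67
eef_pos: [618.9, 176.4, 259.5]
tcp_rot: [3.14, 0.003, 2.975]
contact_force: [0.6, 0.0, -0.3]
opening: 0.674
t 40.67 at [618.9 176.4 259.5] rpy [179.9   0.2 170.4] q [ 0.28  0.36  1.56 -0.    1.22 -1.13] open 0.674 F [ 0.6  0.  -0.3]
tool shift [-28.8  -5.7  39.6] norm 49.3
turn z -0.3 rotvec [ 0.07  0.18 -0.27]
```

View pics/w17.png

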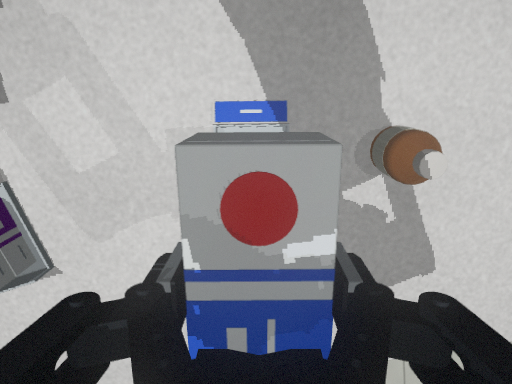

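Run:
```python
from h import *; import pickle
w=pickle.load(open('pics/w17.pkl','rb'))
a=np.radians(170.4); tx=np.array([np.cos(a),np.sin(a)]); ty=np.array([np.sin(a),-np.cos(a)])
p=plane(w,[(177,145),(341,145)],259.5+27.1)[:,:2]; m=(p[0]+p[1])/2-(618.9,176.4)
print(np.linalg.norm(p[0]-p[1]), 'far end along',m@tx,'lat',m@ty)
```

```text
57.042411781968276 far end along 57.17027923266839 lat 0.5824538793824829
```

```bash
python3 -m jog '255 -15 -3 15 0 0.1 -0.3;255 -13 -2 20 0 0 0;255 0 0 25 0 0 0;255 0 0 25 0 0 0;255 0 0 0 0 0 0' 
python3 -c "from h import *;to(647.5,166.2,120,170.7)"
```

```text
clock: 41.13
eef_pos: [642.6, 161.8, 176.8]
tcp_rot: [3.141, 0.003, 2.98]
contact_force: [-1.5, 0.2, -1.0]
opening: 0.674
t 41.13 at [642.6 161.8 176.8] rpy [180.    0.2 170.7] q [ 0.24  0.46  1.6  -0.    1.08 -1.16] open 0.674 F [-1.5  0.2 -1. ]
tool shift [-4.   5.1 56.9] norm 57.2
turn z 0.0 rotvec [0.03 0.17 0.02]
```

```bash
python3 -m jog '255 -3 4 18 0 0.2 0;255 0 0 18 0 0 0;255 0 0 12 0 0 0;255 0 0 0 0 0 0' 
python3 -c "from h import *;to(647.5,166.2,112,170.7)"
```

```text
clock: 41.47
eef_pos: [644.3, 161.9, 132.5]
tcp_rot: [-3.141, -0.0, 2.977]
contact_force: [0.1, -0.2, -0.6]
opening: 0.673
t 41.47 at [644.3 161.9 132.5] rpy [-180.    -0.   170.6] q [ 0.24  0.51  1.62  0.    1.01 -1.16] open 0.673 F [ 0.1 -0.2 -0.6]
tool shift [-2.4  4.8 20.5] norm 21.2
turn z -0.1 rotvec [-0.01 -0.03 -0.12]
```

```bash
python3 -m jog '255 -2 5 5 0 0 0;255 0 0 7 0 0 0;255 0 0 0 0 0 0;255 0 0 0 0 0 0' 
python3 -c "from h import *;to(647.5,166.2,109,170.7)"
```

```text
clock: 41.8
eef_pos: [648.4, 166.5, 124.1]
tcp_rot: [3.14, 0.003, 2.977]
contact_force: [0.1, 0.2, -0.6]
opening: 0.674
t 41.8 at [648.4 166.5 124.1] rpy [179.9   0.2 170.5] q [ 0.25  0.53  1.62 -0.    0.99 -1.16] open 0.674 F [ 0.1  0.2 -0.6]
tool shift [ 0.9 -0.4 15.1] norm 15.1
turn z -0.2 rotvec [ 0.08  0.18 -0.16]
```

```bash
python3 -m jog '255 1 0 7 0 0.2 -0.2;255 0 0 5 0 0 0;255 0 0 0 0 0 0' 
python3 -m jog '255 0 0 2.5 0 0 0;255 0 0 0 0 0 0'
python3 -m jog '255 0 0 2 0 0 0;255 0 0 0 0 0 0'
```

```text
clock: 42.05
eef_pos: [648.2, 167.1, 112.8]
tcp_rot: [3.139, 0.002, 2.981]
contact_force: [0.1, 0.1, -1.7]
opening: 0.675
clock: 42.22
eef_pos: [648.1, 167.0, 109.7]
tcp_rot: [3.139, 0.001, 2.981]
contact_force: [-0.0, 0.6, -0.1]
opening: 0.671
clock: 42.38
eef_pos: [648.0, 167.0, 107.4]
tcp_rot: [3.14, 0.001, 2.981]
contact_force: [-0.0, 0.4, -0.7]
opening: 0.675
```

```bash
python3 -m jog '255 0 0 1.5 0 0 0;255 0 0 0 0 0 0'
python3 -m jog '150 0 0 0 0 0 0;0 0 0 0 0 0 0;0 0 0 0 0 0 0;0 0 0 0 0 0 0;0 0 0 0 0 0 0' 
python3 -m jog '0 0 0 -15 0 0 0;0 0 0 -30 0 0 0;0 0 0 -38 0 0 0;0 0 0 -38 0 0 0;0 0 0 0 0 0 0' 
python3 -c "from h import *;to(646,166,200,0);snap('wrist','w18');snap('scene','s18')"
```

```text
clock: 42.55
eef_pos: [648.7, 167.1, 106.9]
tcp_rot: [3.139, 0.002, 2.981]
contact_force: [-0.6, 0.2, 0.5]
opening: 0.674
clock: 42.97
eef_pos: [649.0, 167.2, 107.1]
tcp_rot: [3.139, 0.003, 2.981]
contact_force: [-0.2, 0.0, 0.3]
opening: 0.996
clock: 43.38
eef_pos: [646.5, 166.4, 229.0]
tcp_rot: [-3.141, -0.004, 2.981]
contact_force: [1.2, -0.6, 1.2]
opening: 1.001
t 43.38 at [646.5 166.4 229. ] rpy [-180.    -0.2  170.8] q [ 0.25  0.42  1.53  0.    1.19 -1.16] open 1.001 F [ 1.2 -0.6  1.2]
tool shift [ 0.4 -0.5 29. ] norm 29.0
turn z 170.8 rotvec [-3.5000e-01 -1.0000e-02  1.7078e+02]
```

View pics/w18.png

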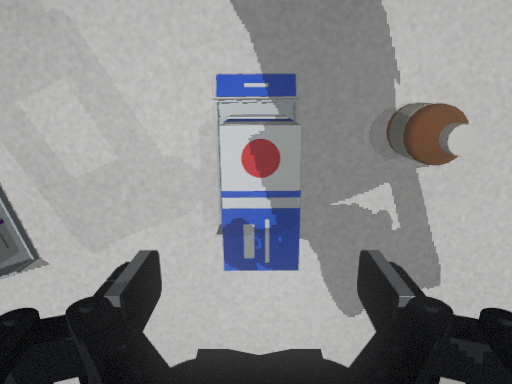

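View pics/s18.png

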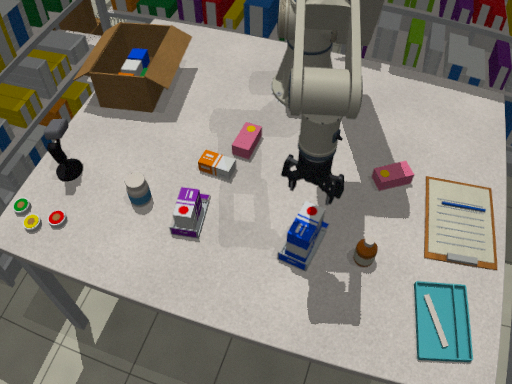

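```bash
python3 -m jog '0 0 0 -35 0 0 0;0 35 0 -10 0 0 0;0 35 0 0 0 0 0;0 35 0 0 0 0 0;0 35 0 0 0 0 0' >/dev/null
python3 -m jog '0 35 0 0 0 0 0;0 20 0 0 0 0 0;0 0 0 0 0 0 0;0 0 0 0 0 0 0'
python3 - <<'E'
from h import *; import pickle
w=pickle.load(open('pics/w18.pkl','rb'))
quad(w,[(219,124),(301,124),(298,270),(224,271)],135,'BR')
i,im=snap('scene','s19'); snap('top','t19')
im=cv2.imread('pics/s19.png'); cv2.imwrite('pics/s19c.png',cv2.resize(im[140:290,110:400],None,fx=2.7,fy=2.7,interpolation=cv2.INTER_CUBIC))
a=cv2.imread('pics/scene0.png');
for n,(y0,y1,x0,x1) in dict(orange=(145,185,190,240),white=(165,215,118,158),amber=(235,270,350,382)).items():
    print(n,cv2.phaseCorrelate(np.float32(cv2.cvtColor(a[y0:y1,x0:x1],6)),np.float32(cv2.cvtColor(im[y0:y1,x0:x1],6))))
E
```

```text
clock: 44.23
eef_pos: [439.1, 195.1, 259.4]
tcp_rot: [-3.131, -0.025, 2.979]
contact_force: [-0.4, -0.4, 1.4]
opening: 1.001
BR centre [647.8 168.1] edges [ 57.3 113.3  58.6 114.1] axis -8.8
orange ((-0.007719852472838795, -0.0017178419940471201), 1.0070394706726074)
white ((0.010379146652326199, -0.09268192390173269), 0.9974117094278335)
amber ((0.02189981778496275, 0.42304797623437196), 0.7645597762117783)
```

View pics/s19c.png

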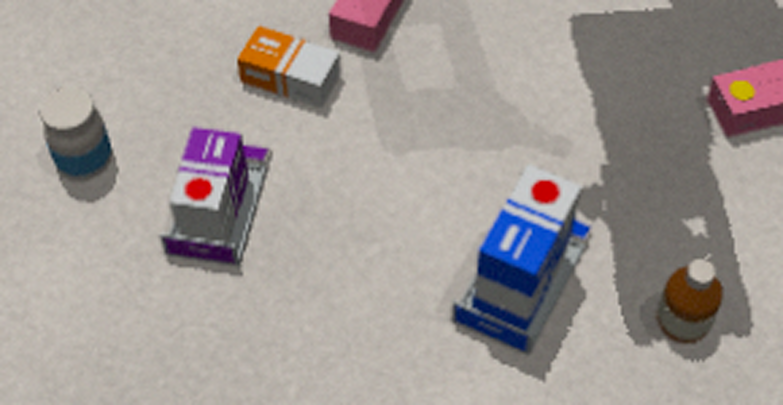

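View pics/t19.png

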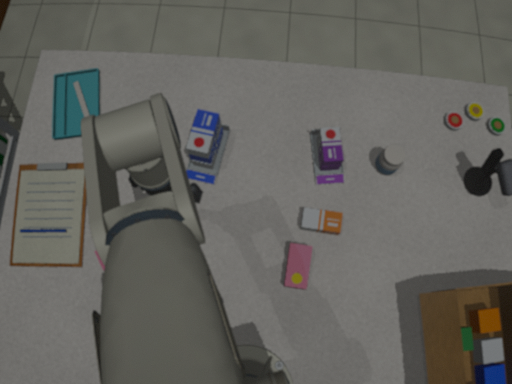

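```bash
python3 -m jog '0 0 0 0 0 0 0;0 0 0 0 0 0 0'; python3 -c "from rig import ticket;print(ticket.sign_off())"
```

```text
clock: 44.5
eef_pos: [442.0, 194.8, 258.8]
tcp_rot: [-3.13, -0.025, 2.977]
contact_force: [-1.2, 0.2, -0.9]
opening: 1.001
the job is handed in; nothing more can be done
None
```

All five cartons are in their trays and the job is handed in at 44.5 s. Each one was set down at its expected contact height before release.

**Order:** the blue tray holds green, yellow, red from bottom to top, and the purple tray holds green, red.

**Last position checks (wrist camera, mm):**

| Carton | Centre (x, y) | Axis along tray |
|---|---|---|
| Blue tray | (645, 163) | −9° |
| Blue green | (646, 166) | −9.3° |
| Blue yellow | (646, 166.5) | −9.3° |
| Blue red | (648, 168) | −8.8° |
| Purple tray | (659, −171) | 9.5° |
| Purple green | (658, −172) | 9.6° |
| Purple red | (658, −173) | about 10° |

Both stacks lie within about 4 mm of their tray centre and of the carton below, and the scene and top views show them square.

**Things to leave alone:** the orange carton and white bottle show no shift in the scene view. The amber bottle's comparison gave 0.4 px with a weaker match; the arm's shadow is a likely cause, and it stands upright.

**Readings that disagreed:**
- In the release view, the purple red outline measured 102–104 mm long instead of 96, because I included part of its front face. I did not re-measure its axis afterwards.
- The blue yellow outline measured about 116 mm instead of 112 for a similar reason, so I moved its centre forward by about 1.5 mm.
- One reading of the blue tray's front edge gave −11°. I discarded it because the held carton hid part of that edge.

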